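Empty the foot grinder's catch tray

ROBOT

A 6-joint arm with a two-finger parallel gripper is mounted at the origin on the work surface. World frame = base frame: x ahead of the robot, y to its left, z up, the work surface at z = 0. Lengths are in m, angles in rad, forces in N, time in s.
With the tool pointing down it reaches from about 0.25 to 0.775 m from the base axis. Payload 8.9 kg.
Tool frame: the origin (TCP) lies on the centre line of the jaws, within the pads' length; the fingertips stand ahead of it and the grasp point (between the pads) lies 2 mm behind it (bot.tips_ahead is the x of the fingertips in the tool frame, in m); x points along the fingers, y is the direction in which the jaws open and shut, and the axes are right-handed (so a half turn about x gives the same grasp; the last joint's range is limited). The gripper opens to 85 mm and grips with 20 to 120 N. Pads are 22 mm wide; open, the fingers measure 114 mm over their backs; the gripper's body (76 mm by 85 mm) begins 54 mm behind the grasp point. The pads swing forward as they close: fully open they stand 13 mm farther back than shut.
Start: joints at [1.074, 0.291, -0.153, 1.127, 0, 1.431], TCP at [0.184, 0.492, 0.248] pointing down, gripper open.
Joint ranges: [-2.52, 2.52], [-0.91, 1.74], [-1.3, 1.37], [-1.96, 2.02], [-1.52, 1.47], [-3.14, 3.14]. Speed limits (rad/s): [2.22, 2.22, 2.79, 3.14, 3.14, 3.14].

INTERFACE

Orientations are given as a 3x3 rotation matrix whose columns are the frame's x, y, z axes.
In Python, from station import bot, capture, camera_model, workorder gives the robot as it stands.
- The arm moves only by the shell command python3 -m handwheel 'ROWS' [FORCE]. ROWS is JSON, a list of rows, each an object with "travel": the shift along the tool's x, y, z in m, a list of three; "turn": the turn, a rotation vector about the tool's x, y, z in degrees, a list of three; "claw": the finger opening in m, from 0 to 0.0854. In form: [{"travel": [x, y, z], "turn": [wx, wy, wz], "claw": claw}, ...]. A call has 1 to 10 rows; each row is the pose to reach, as a shift and turn from the pose commanded when the call began, along the tool's axes at that moment; what a row does not reach only later rows make up. A row lasts 1/10 s, in which the tool goes at most 50 mm and 8.59 degrees, less where a joint would pass 70% of its speed; a pose out of reach is approached as far as the arm can. A call with a gripper value outside its range is refused whole. The fingers move at their own pace and stop on an object; FORCE is the grip in N (left out, the last holds). Time passes only in rows, so rows that repeat a pose let the fingers close. It gives the time, the measured TCP pose, the force and the opening at its end, in the units of the state.
- bot.get_state(): the state, without advancing time (a new reading comes with each control period).
- capture(name): name is "side" or "top"; returns (picture, depth): 480x640x3 uint8, red, green, blue; 480x640 float32, m along the optical axis (not along the pixel's ray), 0 where there is no reading.
- camera_model(name): a dict with "mtx" (3x3 intrinsics, pixels), "rvec" (rotation vector, rad) and "tvec" (3), from world to camera coordinates, as OpenCV has them. Camera axes: x right, y down, z forward; pixel columns grow to the right and rows downward; lengths in m; the calibration is good to about 2 mm. A picture is of the moment at which its call begins. camera_model takes no time and is no camera call.
- workorder.job_done(): hands the job in, once; it reports no verdict.
The state is a dict: "time": time; "qpos": joint angles; "joint_velocities": joint speeds; "joint_torque": joint torques, N m; "ee_pos": TCP position; "tool_rot": TCP orientation; "ft_force": force on the tool from outside, world axes, zero at the start; "ft_torque": the same for the moment, N m; "width": opening from 0.0 (shut) to 1.0 (fully open).
Only numpy, scipy, OpenCV 4.12 (cv2) and the standard library are available. Lean on these libraries where they do the work, as an engineer would, in place of code of your own. Each camera call takes 0.05 s, during which the arm holds its last target. There are 200 camera calls.

TASK

Throw the grinder's clutch lever fully over to stop, and never touch the ware while it is at run. Then clear the catch tray: every small dish goes into the tote, right way up and flat on its floor, side by side rather than on top of one another, and the long platter goes on the sloped draining rack, lengthwise up the slope, right way up, resting flat on both cross rails and in the middle of them. When all that is done, throw the lever fully back to run, and do not shift or tip over the bowl, the spray bottle or the clock at any time.

Things in the scene. Friction and masses are not known exactly. Their poses are not given: they have to be found in the camera images.
- grinder: Green belt foot grinder, fixed, with a steel catch tray 340 x 210 mm inside, walls 4 mm thick, 47 mm above the table (30 mm at the machine). Origin on the table under the tray's middle; x along the tray, away from the robot; y across it. The machine fills y < -110 mm: chute 34 mm high at the tray rising to 88 mm at y = -204; hood (240 mm high) and motor (215 mm) beyond y = -390.
- tray_floor (a point): Point on the middle of the catch tray's floor, 14 mm above the table; axes as the grinder.
- clutch_lever (a joint): Clutch lever beside the tray: a rod with a black ball (34 mm across, 105 mm from the pivot). 0 rad = run, leaning 0.5 rad from upright to grinder -x (the robot); 1.0 = stop, leaning 0.5 rad to grinder +x. It swings about the grinder's y axis between end stops at 0 and 1.0, stays where left, takes 2 to 3 N at the ball, and starts within 0.08 rad of run.
- lever_ball (a point): Centre of the clutch lever's black ball.
- lever_pivot (a point): Pivot of the clutch lever, 138 mm above the table, at x = 60, y = -225 mm in the grinder's frame. The drive box under it is 122 mm high and reaches from y = -195 mm away from the tray.
- dish1: Small oval ceramic dish, white, 95 mm long (x), 52 mm wide (y), 30 mm high, open on top, walls 5 mm, floor 5 mm thick; 0.10 to 0.19 kg. Origin at the centre of its underside, z up through its open top. All the small dishes are alike; three or four of them lie in the catch tray.
- dish2: Small oval ceramic dish, white, 95 mm long (x), 52 mm wide (y), 30 mm high, open on top, walls 5 mm, floor 5 mm thick; 0.10 to 0.19 kg. Origin at the centre of its underside, z up through its open top. All the small dishes are alike; three or four of them lie in the catch tray.
- dish3: Small oval ceramic dish, white, 95 mm long (x), 52 mm wide (y), 30 mm high, open on top, walls 5 mm, floor 5 mm thick; 0.10 to 0.19 kg. Origin at the centre of its underside, z up through its open top. All the small dishes are alike; three or four of them lie in the catch tray.
- dish4: Small oval ceramic dish, white, 95 mm long (x), 52 mm wide (y), 30 mm high, open on top, walls 5 mm, floor 5 mm thick; 0.10 to 0.19 kg. Origin at the centre of its underside, z up through its open top. All the small dishes are alike; three or four of them lie in the catch tray.
- platter: Long oval ceramic platter, white, 180 mm long (x), 58 mm wide (y), 30 mm high, open on top, walls 5.5 mm, floor 6 mm thick, flat underside 160 x 44 mm; 0.2 to 0.4 kg. Origin at the centre of its underside, z up through its open top. Lies in the catch tray.
- tote: Shallow grey plastic tote, open on top, fixed in place: 330 (x) x 220 (y) x 65 mm high outside, walls and floor 4 mm thick. Origin at the centre of its underside.
- rack: Steel wire draining rack for one platter, fixed in place, 250 mm long (x) and about 120 mm wide. Origin on the table under its middle; x = uphill, away from the robot.
- rack_bed: Sloped bed of the rack: origin in its middle level with the tops of its rails, 70 mm above the table; x = up the slope (0.35 rad), z = square to the slope. Two cross rails, 10 mm wide, 120 mm long (y), at x = -50 and +50 mm; a toe bar, 11 mm proud of the bed, at x = -108 mm. A platter stays put by friction anywhere on the rails. Open below and at the sides.
- bowl: Blue plastic bowl, 124 mm across, 62 mm high, empty; bystander. Origin at the centre of its underside.
- spray: Spray bottle, 68 mm across, 190 mm high; bystander. Origin at the centre of its underside.
- clock: White desk clock, 50 x 130 x 130 mm; bystander. Origin at the centre of its underside.

How it is judged:
On the way, in this order (a step that is already met when the one before it is completed fails the run):
1. the clutch lever is thrown over to stop (value of joint clutch_lever above 0.85 rad), for 0.2 s.
2. every dish lies in the tote and the platter on the draining rack, with the lever still at stop (x of dish1 in the frame of tote between -0.122 and 0.122 m and y of dish1 in the frame of tote between -0.087 and 0.087 m and z of dish1 in the frame of tote between -0.005 and 0.014 m and angle between each of dish1, dish2, dish3, dish4's own z axis and vertical below 0.15 rad and linear speed of each of dish1, dish2, dish3, dish4, platter below 0.03 m/s and x of dish2 in the frame of tote between -0.122 and 0.122 m and y of dish2 in the frame of tote between -0.087 and 0.087 m and z of dish2 in the frame of tote between -0.005 and 0.014 m and x of dish3 in the frame of tote between -0.122 and 0.122 m and y of dish3 in the frame of tote between -0.087 and 0.087 m and z of dish3 in the frame of tote between -0.005 and 0.014 m and x of dish4 in the frame of tote between -0.122 and 0.122 m and y of dish4 in the frame of tote between -0.087 and 0.087 m and z of dish4 in the frame of tote between -0.005 and 0.014 m and x of platter in the frame of rack_bed between -0.022 and 0.025 m and y of platter in the frame of rack_bed between -0.025 and 0.025 m and z of platter in the frame of rack_bed between -0.005 and 0.006 m and angle between the z axis of platter and the z axis of rack_bed, either way round below 0.09 rad and angle between the x axis of platter and the x axis of rack_bed, either way round below 0.2 rad and angle between platter's own z axis and vertical below 0.6 rad and value of joint clutch_lever above 0.85 rad), for 0.3 s.
3. the clutch lever is thrown back to run (value of joint clutch_lever below 0.15 rad), for 0.2 s.
At the end, for the whole second after the job is handed in: Dishes at rest on the tote floor, upright within 0.15 rad, centres within 122 by 87 mm of its middle. Platter at rest on the bed, upright, within 0.09 rad and 6 mm of flat, 0.2 rad of the slope, centred within 22 mm. Lever within 0.15 rad of run (x of dish1 in the frame of tote between -0.122 and 0.122 m and y of dish1 in the frame of tote between -0.087 and 0.087 m and z of dish1 in the frame of tote between -0.005 and 0.014 m and angle between each of dish1, dish2, dish3, dish4's own z axis and vertical below 0.15 rad and linear speed of each of dish1, dish2, dish3, dish4, platter below 0.03 m/s and x of dish2 in the frame of tote between -0.122 and 0.122 m and y of dish2 in the frame of tote between -0.087 and 0.087 m and z of dish2 in the frame of tote between -0.005 and 0.014 m and x of dish3 in the frame of tote between -0.122 and 0.122 m and y of dish3 in the frame of tote between -0.087 and 0.087 m and z of dish3 in the frame of tote between -0.005 and 0.014 m and x of dish4 in the frame of tote between -0.122 and 0.122 m and y of dish4 in the frame of tote between -0.087 and 0.087 m and z of dish4 in the frame of tote between -0.005 and 0.014 m and x of platter in the frame of rack_bed between -0.022 and 0.025 m and y of platter in the frame of rack_bed between -0.025 and 0.025 m and z of platter in the frame of rack_bed between -0.005 and 0.006 m and angle between the z axis of platter and the z axis of rack_bed, either way round below 0.09 rad and angle between the x axis of platter and the x axis of rack_bed, either way round below 0.2 rad and angle between platter's own z axis and vertical below 0.6 rad and value of joint clutch_lever below 0.15 rad); the robot touches nothing.
It fails at once if a finger touches the ware while the clutch lever is not at stop (value of joint clutch_lever below 0.5 rad and (contact force between the fingers and dish1 above 0.5 N or contact force between the fingers and dish2 above 0.5 N or contact force between the fingers and dish3 above 0.5 N or contact force between the fingers and dish4 above 0.5 N or contact force between the fingers and platter above 0.5 N)).
It fails at once if the bowl, the spray bottle or the clock is shifted by more than 30 mm or tipped over (distance of any of bowl, spray, clock from where it was at the start of the episode above 0.03 m or angle between any of bowl, spray, clock's own z axis and vertical above 0.4 rad).
Of dish1, dish2, dish3, dish4 only 3 to 4 are there at a start; the rules pass over those that are not, and their reading is None.
At some moment in a run one of dish1, dish2, dish3, dish4 may be knocked a few centimetres aside while the robot is not near it.
Once in a run the grip may slacken for a moment while it holds something.
It also fails if it takes over 208 s, if anything falls off the work surface, if the arm or the gripper's body presses on something with over 40 N, if the wrist force passes 120 N, or if a joint passes its speed limit or range.

## Working session

There is one attempt and no reset: what is moved stays moved. The work goes in short steps, Python scripts to look and compute and a shell command to move; the robot and the scene stay as the last step left them, time stands still between calls to the robot, and variables do not carry over. Pictures are saved under pics/ and viewed, about 12 in all and at most 16, crops included, and the job is handed in when it is done.

```bash
ls; mkdir -p pics; cat > h.py <<'E'
import numpy as np, cv2
from station import bot, capture, camera_model
def cam(n):
    m=camera_model(n); K=np.array(m["mtx"],float); R=cv2.Rodrigues(np.array(m["rvec"],float))[0]; t=np.array(m["tvec"],float).reshape(3); return K,R,t
def cloud(n,depth):
    K,R,t=cam(n); v,u=np.mgrid[:480,:640]
    c=np.stack([(u-K[0,2])/K[0,0]*depth,(v-K[1,2])/K[1,1]*depth,depth],-1)
    P=(c-t)@R; P[depth==0]=np.nan; return P
def shot(n,f):
    p,d=capture(n); cv2.imwrite(f"pics/{f}.png",p[...,::-1]); return p,cloud(n,d)
def proj(n,X):
    K,R,t=cam(n); c=np.atleast_2d(X)@R.T+t; p=c@K.T; return p[:,:2]/p[:,2:]
E
python3 - <<'E'
from h import *
for n in("top","side"):
    p,P=shot(n,n+"0"); np.save(n+"0.npy",P); K,R,t=cam(n); print(n,-R.T@t,R[2],K[0,0])
s=bot.get_state();print(s);print(bot.tips_ahead)
E
```

```text
pics
top [ 0.41222289 -0.01674353  1.37309054] [ 0.16579262 -0.00182375 -0.98615895] 618.9293730287939
side [0.45135456 0.73704904 0.66783145] [ 0.17162078 -0.80550884 -0.56718764] 438.7629864647391
{'time': 0.1, 'qpos': array([ 1.07372262e+00,  2.91204733e-01, -1.54033037e-01,  1.12668159e+00,
       -3.55853030e-05,  1.43150875e+00]), 'joint_velocities': array([-0.0007173 , -0.00180264,  0.00170783, -0.00152201, -0.0009827 ,
       -0.00065157]), 'joint_torque': array([ 1.67653594e-03, -5.37975919e+01,  3.31917787e+01,  9.24475899e-03,
       -2.50484363e-04,  2.14479724e-05]), 'ee_pos': array([0.18368437, 0.49143675, 0.24780634]), 'tool_rot': array([[-5.04246758e-04,  3.50201119e-01,  9.36674395e-01],
       [-1.00409678e-03,  9.36673864e-01, -3.50201462e-01],
       [-9.99999369e-01, -1.11709969e-03, -1.20678944e-04]]), 'ft_force': array([-0.33023384, -0.34355108, -0.15906643]), 'ft_torque': array([-0.04254145, -0.0090811 ,  0.02099082]), 'width': 1.0003158655596915}
0.017
```

View pics/top0.png

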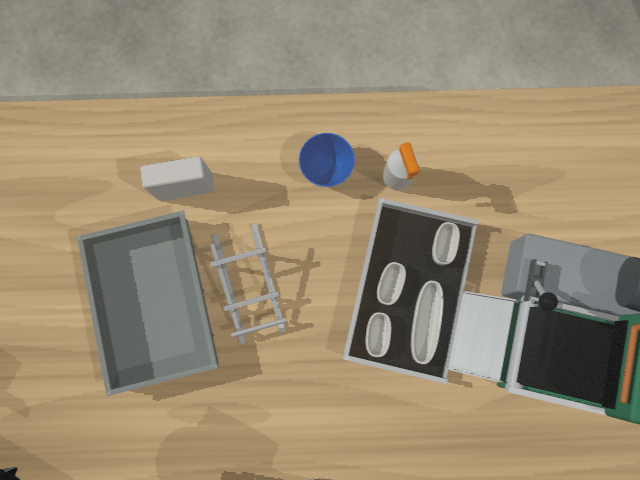

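View pics/side0.png

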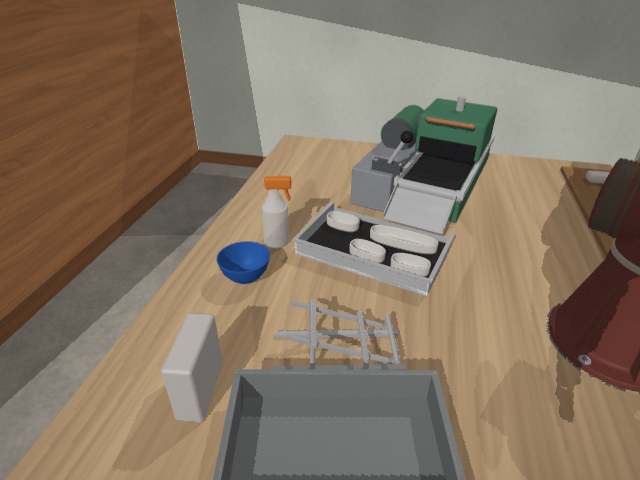

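The top view has +x up and +y left. It shows the tote at the left (rim corners 79,237 / 184,212 / 217,367 / 108,394) and the rack rails near (238,257) and (251,300), with the toe bar near (259,327). The tray holds three dishes at (446,243), (391,283) and (378,334), and the platter at (427,322). The lever ball is at (548,301). The side view shows everything upright.

```bash
cat >> h.py <<'E'
def ray(n,uv,z):
    K,R,t=cam(n); uv=np.atleast_2d(np.array(uv,float)); d=np.c_[(uv-K[:2,2])/[K[0,0],K[1,1]],np.ones(len(uv))]@R; o=-R.T@t
    return o+d*((z-o[2])/d[:,2])[:,None]
def rect(X):
    # centre, sizes, long axis angle (deg) of xy points
    (c,wh,a)=cv2.minAreaRect((X[:,:2]*1000).astype(np.float32)); 
    if wh[0]<wh[1]: wh=wh[::-1]; a+=90
    return np.array(c)/1000,np.array(wh),(a+90)%180-90
def ware(p,poly,zr=.044,n="top"):
    hsv=cv2.cvtColor(p,cv2.COLOR_RGB2HSV); m=((hsv[...,2]>95)&(hsv[...,1]<60)).astype(np.uint8)
    k=np.zeros_like(m); cv2.fillPoly(k,[np.array(poly,np.int32)],1); m&=k
    out=[]
    for c in cv2.findContours(m,cv2.RETR_EXTERNAL,cv2.CHAIN_APPROX_NONE)[0]:
        if cv2.contourArea(c)>250: out.append((c.reshape(-1,2),rect(ray(n,c.reshape(-1,2),zr))))
    return out
E
python3 - <<'E'
from h import *
np.set_printoptions(precision=4,suppress=True)
P=np.load("top0.npy"); p=cv2.imread("pics/top0.png")[...,::-1].copy()
T=ray("top",[(79,237),(184,212),(217,367),(108,394)],.065); print("tote",T[:,:2].tolist(),rect(T))
G=np.r_[ray("top",[(381,200),(345,358)],.047),ray("top",[(477,222),(447,381)],.03)]; print("tray",G[:,:2].tolist(),rect(G))
for uv in [(79,237),(95,240),(381,200),(345,358),(477,222),(160,300),(400,240)]: print(uv,P[uv[1],uv[0]])
for c,r in ware(p,[(384,207),(468,225),(440,372),(350,352)]):
    m=np.zeros((480,640),np.uint8); cv2.fillPoly(m,[c.astype(np.int32)],1); z=P[...,2][m>0]; print(r,np.nanpercentile(z,[2,50,98]))
# ball: dark pixels high
b=(np.abs(P[...,2]-.23)<.03)&(p.max(2)<60); ys,xs=np.where(b[280:325,525:570]); print("ball px",len(xs),xs.mean()+525,ys.mean()+280,np.nanmedian(P[280:325,525:570][b[280:325,525:570]],0),np.nanmax(P[280:325,525:570][b[280:325,525:570]],0)); 
Q=np.load("side0.npy")
# rack points
for nm,C in(("top",P),("side",Q)):
    R0=(C[...,2]>.02)&(C[...,0]>.25)&(C[...,0]<.6)&(C[...,1]<.26)&(C[...,1]>.06); print(nm,R0.sum())
for (a,b),z in zip([((212,264),(265,249)),((225,307),(277,294)),((232,334),(286,321))],[.087,.053,.043]):
    r=ray("top",[a,b],z); print("rail",r.tolist(), [np.nanmax(P[int(y)-3:int(y)+4,int(x)-3:int(x)+4,2]) for x,y in [np.add(a,b)/2]])
for c in((145,172),(203,165),(327,160),(405,170)): print("by",c,P[c[1],c[0]])
E
python3 -c "
import cv2;p=cv2.imread('pics/top0.png');cv2.imwrite('pics/c1.png',cv2.resize(p[210:350,190:310],None,fx=5,fy=4.2857,interpolation=cv2.INTER_CUBIC))"
```

```text
tote [[0.644803880600459, 0.5105771726624497], [0.6937005643464695, 0.28598485686197345], [0.3640656757152676, 0.21355108850133298], [0.3153698730847816, 0.43758275712277017]] (array([0.5044, 0.3621]), array([337.9438, 229.853 ]), 12.393177032470703)
tray [[0.7131818676200844, -0.14181245511743557], [0.3750844864406222, -0.05243133143534194], [0.6617883808162227, -0.3532437917570793], [0.3213397655185787, -0.26720905460950845]] (array([ 0.5184, -0.2028]), array([351.6669, 221.3994]), -14.182281494140625)
(79, 237) [0.6452 0.5115 0.0628]
(95, 240) [0.6427 0.4876 0.0342]
(381, 200) [ 0.7138 -0.1421  0.0442]
(345, 358) [ 0.3752 -0.0523  0.0511]
(477, 222) [ 0.6585 -0.3488  0.0478]
(160, 300) [0.5098 0.3503 0.0052]
(400, 240) [ 0.6287 -0.1836  0.0129]
(array([ 0.4231, -0.1238]), array([93.346 , 53.2264]), -7.2671661376953125) [0.0112 0.0207 0.0449]
(array([ 0.4472, -0.229 ]), array([177.9972,  60.8864]), -12.2894287109375) [0.0121 0.0207 0.0449]
(array([ 0.5306, -0.1562]), array([93.8114, 52.7591]), -20.58979034423828) [0.0115 0.0208 0.0446]
(array([ 0.6184, -0.2805]), array([105.1644,  58.5851]), -25.6995849609375) [0.0111 0.0208 0.045 ]
ball px 267 547.8501872659176 301.3333333333333 [ 0.4724 -0.4185  0.2434] [ 0.4882 -0.4061  0.2524]
top 2014
side 4131
rail [[0.5762915904454503, 0.22090657481089132, 0.08699999999999997], [0.6051357050771877, 0.10972550999051449, 0.08699999999999997]] [np.float64(0.09389276853656348)]
rail [[0.48798833271303776, 0.19913047861451705, 0.052999999999999936], [0.5126996596258647, 0.08840635772068764, 0.052999999999999936]] [np.float64(0.059420938446575616)]
rail [[0.43110601306454394, 0.18581396085058005, 0.04299999999999993], [0.4555293433836558, 0.07074497054795033, 0.04299999999999993]] [np.float64(0.048256685948448605)]
by (145, 172) [0.7657 0.352  0.133 ]
by (203, 165) [0.7802 0.2339 0.124 ]
by (327, 160) [ 0.8197 -0.026   0.0047]
by (405, 170) [ 0.7574 -0.1866  0.1276]
```

View pics/c1.png

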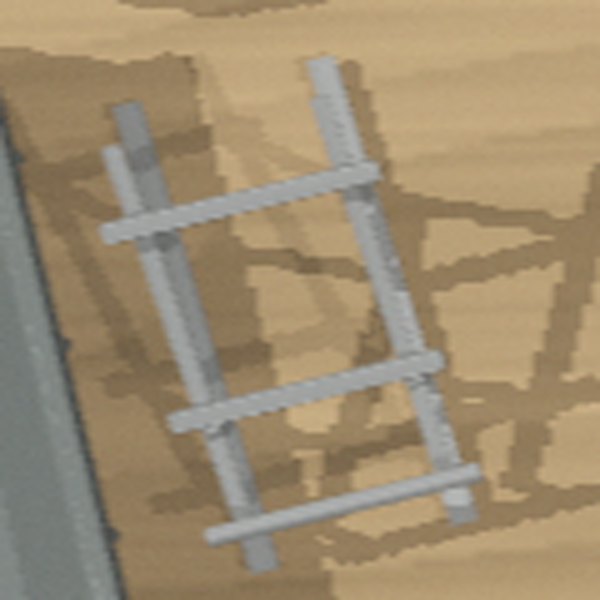

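The crop shows the rack rails centred at about (238,257) and (251,301). The computed rail spacing is 93 mm, against 94 mm expected, and the measured ball agrees with the pivot geometry. I'll take these as the frames and write a planning helper.

```bash
cat >> h.py <<'E'
from scipy.spatial.transform import Rotation as Ro
GC=np.array([.5184,-.2028]); GY=-14.2; TC=np.array([.504,.362]); TY=12.4; BC=np.array([.545,.155,.070]); BY=13.2
def fr(c,yaw,x,y):
    a=np.radians(yaw); return np.array([c[0]+x*np.cos(a)-y*np.sin(a),c[1]+x*np.sin(a)+y*np.cos(a)])
def inv(c,yaw,X):
    return fr((0,0),-yaw,*(np.array(X)[:2]-c))
def tool(jaw,tilt=0,about=None):
    # pointing down, jaw (tool y) at world yaw jaw deg; tilt deg: tool x leans forward along yaw 'about'
    a=np.radians(jaw); x=np.array([0,0,-1.]); y=np.array([np.cos(a),np.sin(a),0]); R=np.c_[x,y,np.cross(x,y)]
    if tilt: b=np.radians(about); R=Ro.from_rotvec(-np.radians(tilt)*np.array([-np.sin(b),np.cos(b),0])).as_matrix()@R
    return R
def plan(targets,p0=None,R0=None):
    # targets: [(pos,R)], printed relative to the current pose
    s=bot.get_state(); p0=s["ee_pos"]; R0=s["tool_rot"]
    print("t",round(s["time"],1),"pos",np.round(p0,4),"q",np.round(s["qpos"],2),"w",round(s["width"]*85.4,1),"F",np.round(s["ft_force"],1))
    for p,R in targets:
        R=min((R,R@np.diag([1,-1,-1])),key=lambda M:Ro.from_matrix(R0.T@M).magnitude())
        print("travel",np.round(R0.T@(np.array(p)-p0),4).tolist(),"turn",np.round(np.degrees(Ro.from_matrix(R0.T@R).as_rotvec()),1).tolist())
E
python3 - <<'E'
from h import *
print(fr(GC,GY,.06,-.225))
plan([([.184,.4915,.36],tool(75.8)),([.473,-.421,.36],tool(75.8))])
E
```

```text
[ 0.52137256 -0.43564365]
t 0.1 pos [0.1837 0.4914 0.2478] q [ 1.07  0.29 -0.15  1.13 -0.    1.43] w 85.4 F [-0.3 -0.3 -0.2]
travel [-0.1122, 0.0, 0.0003] turn [-6.3, -0.0, 0.1]
travel [-0.1114, -0.7535, 0.5905] turn [-6.3, -0.0, 0.1]
```

```bash
python3 -m handwheel '[{"travel":[-0.112,0,0],"turn":[-6.3,0,0],"claw":0.085},{"travel":[-0.112,0,0],"turn":[-6.3,0,0],"claw":0.085},{"travel":[-0.112,0,0],"turn":[-6.3,0,0],"claw":0.085},{"travel":[-0.112,-0.75,0.59],"turn":[-6.3,0,0],"claw":0.085},{"travel":[-0.112,-0.75,0.59],"turn":[-6.3,0,0],"claw":0.085},{"travel":[-0.112,-0.75,0.59],"turn":[-6.3,0,0],"claw":0.085},{"travel":[-0.112,-0.75,0.59],"turn":[-6.3,0,0],"claw":0.085},{"travel":[-0.112,-0.75,0.59],"turn":[-6.3,0,0],"claw":0.085},{"travel":[-0.112,-0.75,0.59],"turn":[-6.3,0,0],"claw":0.085},{"travel":[-0.112,-0.75,0.59],"turn":[-6.3,0,0],"claw":0.085}]'
python3 - <<'E'
from h import *
plan([([.473,-.421,.36],tool(75.8))])
E
```

```text
time: 1.1
ee_pos: [0.29, 0.1565, 0.3603]
tool_rot: [[0.0, 0.245, 0.97], [0.0, 0.97, -0.245], [-1.0, 0.0, 0.0]]
ft_force: [2.7, 1.0, 0.3]
width: 0.999
t 1.1 pos [0.29   0.1565 0.3603] q [ 0.27 -0.13 -0.33  1.37 -0.    0.52] w 85.3 F [2.7 1.  0.3]
travel [0.0003, -0.5153, 0.3186] turn [0.0, 0.0, -0.0]
```

```bash
python3 -m handwheel '[{"travel":[0,-0.515,0.318],"turn":[0,0,0],"claw":0.085},{"travel":[0,-0.515,0.318],"turn":[0,0,0],"claw":0.085},{"travel":[0,-0.515,0.318],"turn":[0,0,0],"claw":0.085},{"travel":[0,-0.515,0.318],"turn":[0,0,0],"claw":0.085},{"travel":[0,-0.515,0.318],"turn":[0,0,0],"claw":0.085},{"travel":[0,-0.515,0.318],"turn":[0,0,0],"claw":0.085},{"travel":[0,-0.515,0.318],"turn":[0,0,0],"claw":0.085},{"travel":[0,-0.515,0.318],"turn":[0,0,0],"claw":0.085},{"travel":[0,-0.515,0.318],"turn":[0,0,0],"claw":0.085},{"travel":[0,-0.515,0.318],"turn":[0,0,0],"claw":0.085}]' >/dev/null
python3 -m handwheel '[{"travel":[0,-0.06,0.035],"turn":[0,0,0],"claw":0.085},{"travel":[0,-0.06,0.035],"turn":[0,0,0],"claw":0.085},{"travel":[0,-0.06,0.035],"turn":[0,0,0],"claw":0.085},{"travel":[0,-0.06,0.035],"turn":[0,0,0],"claw":0.085}]' >/dev/null
python3 - <<'E'
from h import *
plan([([.473,-.421,.36],tool(75.8)),([.473,-.421,.228],tool(75.8))])
E
```

```text
t 2.5 pos [ 0.4594 -0.385   0.3596] q [-0.82  0.42  0.32  1.47  0.   -0.57] w 85.4 F [0.5 0.9 0.7]
travel [-0.0005, -0.0315, 0.022] turn [-0.0, -0.1, -0.1]
travel [0.1315, -0.0317, 0.0222] turn [-0.0, -0.1, -0.1]
```

```bash
python3 -m handwheel '[{"travel":[0,-0.0315,0.022],"turn":[0,0,0],"claw":0.085},{"travel":[0.05,-0.0315,0.022],"turn":[0,0,0],"claw":0.085},{"travel":[0.1,-0.0315,0.022],"turn":[0,0,0],"claw":0.085},{"travel":[0.131,-0.0315,0.022],"turn":[0,0,0],"claw":0.085},{"travel":[0.131,-0.0315,0.022],"turn":[0,0,0],"claw":0.085},{"travel":[0.131,-0.0315,0.022],"turn":[0,0,0],"claw":0.085}]'
python3 - <<'E'
from h import *
plan([])
p,P=shot("top","t1"); p,P=shot("side","s1")
a=cv2.imread("pics/t1.png")[220:400,480:640]; b=cv2.imread("pics/s1.png")[80:260,320:480]
cv2.imwrite("pics/c2.png",cv2.resize(np.hstack([a,b]),None,fx=2.4,fy=2.4))
E
```

```text
time: 3.1
ee_pos: [0.4735, -0.4203, 0.2308]
tool_rot: [[0.0, 0.245, 0.97], [-0.0, 0.97, -0.245], [-1.0, -0.0, 0.0]]
ft_force: [0.9, 0.3, -0.7]
width: 0.997
t 3.1 pos [ 0.4735 -0.4203  0.2308] q [-0.84  0.51  0.13  1.19  0.   -0.59] w 85.1 F [ 0.9  0.3 -0.7]
```

View pics/c2.png

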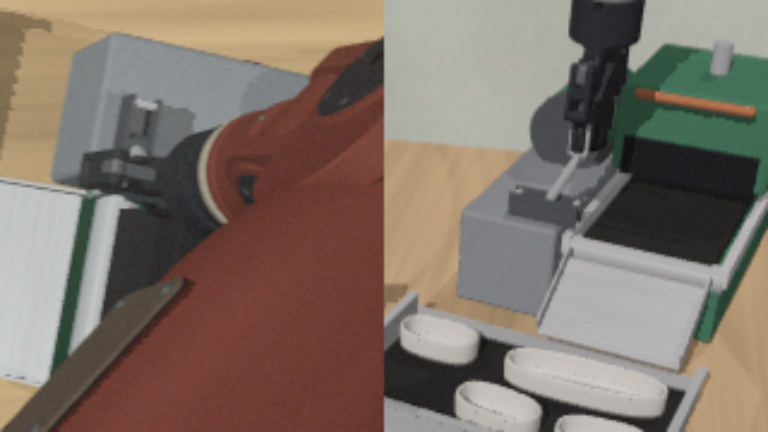

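The ball is between the fingers. The side crop shows the rod at about (575,170) running up into the gripper, so I'll close on it.

```bash
python3 -m handwheel '[{"travel":[0,0,0],"turn":[0,0,0],"claw":0.02},{"travel":[0,0,0],"turn":[0,0,0],"claw":0.02},{"travel":[0,0,0],"turn":[0,0,0],"claw":0.02},{"travel":[0,0,0],"turn":[0,0,0],"claw":0.02},{"travel":[0,0,0],"turn":[0,0,0],"claw":0.02},{"travel":[0,0,0],"turn":[0,0,0],"claw":0.02},{"travel":[0,0,0],"turn":[0,0,0],"claw":0.02}]' 35
```

```text
time: 3.9
ee_pos: [0.4727, -0.4239, 0.2307]
tool_rot: [[-0.0, 0.247, 0.969], [-0.006, 0.969, -0.247], [-1.0, -0.005, 0.001]]
ft_force: [-4.3, -8.9, 4.4]
width: 0.376
```

```bash
python3 -m handwheel '[{"travel":[-0.004,-0.002,0.009],"turn":[0,0,0],"claw":0.02},{"travel":[-0.008,-0.003,0.019],"turn":[0,0,0],"claw":0.02},{"travel":[-0.0115,-0.003,0.0345],"turn":[0,0,0],"claw":0.02},{"travel":[-0.013,-0.003,0.050],"turn":[0,0,0],"claw":0.02},{"travel":[-0.0115,-0.003,0.066],"turn":[0,0,0],"claw":0.02},{"travel":[-0.008,-0.003,0.081],"turn":[0,0,0],"claw":0.02},{"travel":[-0.003,-0.003,0.094],"turn":[0,0,0],"claw":0.02},{"travel":[0.001,-0.003,0.103],"turn":[0,0,0],"claw":0.02},{"travel":[0.001,-0.003,0.104],"turn":[0,0,0],"claw":0.02},{"travel":[0.001,-0.003,0.104],"turn":[0,0,0],"claw":0.02}]'
```

```text
time: 4.9
ee_pos: [0.5735, -0.4503, 0.2281]
tool_rot: [[0.0, 0.246, 0.969], [-0.001, 0.969, -0.246], [-1.0, -0.001, 0.0]]
ft_force: [0.9, -4.9, -1.5]
width: 0.368
```

```bash
python3 -m handwheel '[{"travel":[0,0,0],"turn":[0,0,0],"claw":0.085},{"travel":[0,0,0],"turn":[0,0,0],"claw":0.085},{"travel":[0,0,0],"turn":[0,0,0],"claw":0.085},{"travel":[0,0,0],"turn":[0,0,0],"claw":0.085},{"travel":[0,0,0],"turn":[0,0,0],"claw":0.085},{"travel":[-0.05,0,0],"turn":[0,0,0],"claw":0.085},{"travel":[-0.1,0,0],"turn":[0,0,0],"claw":0.085},{"travel":[-0.13,0,0],"turn":[0,0,0],"claw":0.085},{"travel":[-0.13,0.4,-0.3],"turn":[0,0,0],"claw":0.085},{"travel":[-0.13,0.4,-0.3],"turn":[0,0,0],"claw":0.085}]'
python3 -m handwheel '[{"travel":[0,0.42,-0.3],"turn":[0,0,0],"claw":0.085},{"travel":[0,0.42,-0.3],"turn":[0,0,0],"claw":0.085},{"travel":[0,0.42,-0.3],"turn":[0,0,0],"claw":0.085},{"travel":[0,0.42,-0.3],"turn":[0,0,0],"claw":0.085},{"travel":[0,0.42,-0.3],"turn":[0,0,0],"claw":0.085},{"travel":[0,0.42,-0.3],"turn":[0,0,0],"claw":0.085},{"travel":[0,0.42,-0.3],"turn":[0,0,0],"claw":0.085},{"travel":[0,0.42,-0.3],"turn":[0,0,0],"claw":0.085},{"travel":[0,0.42,-0.3],"turn":[0,0,0],"claw":0.085},{"travel":[0,0.42,-0.3],"turn":[0,0,0],"claw":0.085}]'
python3 - <<'E'
from h import *
plan([])
p,P=shot("top","t2"); np.save("t2.npy",P)
cv2.imwrite("pics/c3.png",cv2.resize(cv2.imread("pics/t2.png")[180:400,320:640],None,fx=2.5,fy=2.5))
for c,r in ware(p,[(384,207),(468,225),(440,372),(350,352)]): print(r,inv(GC,GY,r[0]))
b=(P[...,2]>.2)&(p.max(2)<60)&(P[...,1]<-.38); ys,xs=np.where(b); k=(ys<320); print(xs[k].mean(),ys[k].mean(),np.nanmedian(P[b],0), inv(GC,GY,np.nanmedian(P[b],0)))
E
```

```text
time: 5.9
ee_pos: [0.5439, -0.3746, 0.3589]
tool_rot: [[0.003, 0.247, 0.969], [-0.003, 0.969, -0.247], [-1.0, -0.002, 0.004]]
ft_force: [0.9, 0.8, -0.1]
width: 0.995
time: 6.9
ee_pos: [0.3588, 0.0951, 0.3596]
tool_rot: [[0.001, 0.246, 0.969], [0.0, 0.969, -0.246], [-1.0, 0.001, 0.001]]
ft_force: [0.0, 0.7, 0.2]
width: 0.993
t 6.9 pos [0.3588 0.0951 0.3596] q [ 0.06 -0.05 -0.26  1.36  0.    0.31] w 84.8 F [0.  0.7 0.2]
(array([ 0.42310864, -0.12382661]), array([93.39416504, 53.23169708]), -7.702323913574219) [-0.11175252  0.05318471]
(array([ 0.44725525, -0.22882852]), array([177.99740601,  61.1615448 ]), -11.571624755859375) [-0.06258596 -0.04268556]
(array([ 0.530258  , -0.15605722]), array([94.5114975 , 52.80133057]), -20.58979034423828) [2.93296409e-05 4.82234242e-02]
(array([ 0.6183623 , -0.28046948]), array([105.16442108,  58.58507919]), -25.6995849609375) [ 0.11596089 -0.05077483]
556.7860696517413 252.37313432835822 [ 0.5519422  -0.45229984  0.23624932] [ 0.09372149 -0.23364831]
```

View pics/c3.png

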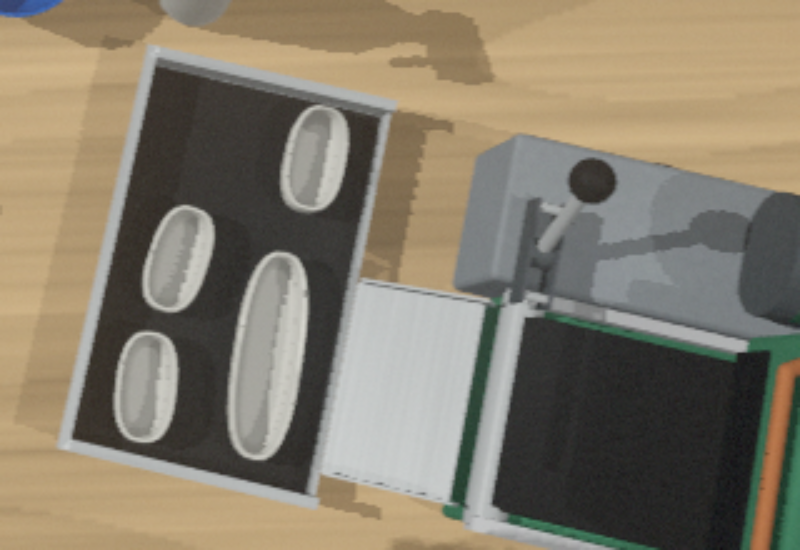

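The lever ball now sits at about (557,252), toward +x. The tray holds three upright dishes and the platter, and nothing has shifted. I'll check the lever value and refine the dish yaws.

```bash
cat >> h.py <<'E'
def ware2(p,poly,zr=.044):
    # centre and yaw from the ellipse fitted to the rim outline
    out=[]
    for c,_ in ware(p,poly,zr):
        X=ray("top",c,zr)[:,:2]*1000; m=X.mean(0); (e,(a,b),t)=cv2.fitEllipse((X-m).astype(np.float32)); out.append(((np.array(e)+m)/1000,(round(b),round(a)),(t+90+90)%180-90))
    return out
TP=[(385,210),(463,225),(436,370),(352,350)]
E
python3 - <<'E'
from h import *
p=cv2.imread("pics/t2.png")[...,::-1].copy()
for e in ware2(p,TP): print(e,inv(GC,GY,e[0]))
X=ray("top",(556.8,252.4),.232)[0];g=inv(GC,GY,X);print("ball",X,g,"lever",np.arcsin((g[0]-.06)/.105)+.5)
plan([(list(fr(np.array([.423,-.124]),0,0,0))+[.15],tool(82))])
E
```

```text
(array([ 0.42288704, -0.12393904]), (97, 54), -8.472137451171875) [-0.11193977  0.05302135]
(array([ 0.44673874, -0.22881423]), (188, 61), -11.586616516113281) [-0.0630902  -0.04279841]
(array([ 0.53062476, -0.15600019]), (98, 54), -21.155029296875) [0.00037089 0.04836868]
(array([ 0.61443275, -0.27829051]), (99, 55), -16.88945770263672) [ 0.11161688 -0.04962639]
ball [ 0.56291221 -0.44710596  0.232     ] [ 0.10308221 -0.22592211] lever 0.9227904666893617
t 7.0 pos [0.3556 0.101  0.3598] q [ 0.08 -0.05 -0.26  1.36  0.    0.32] w 84.9 F [-2.8  2.4  0.3]
travel [0.209, -0.2029, 0.1197] turn [-5.9, -0.1, -0.2]
```

```bash
python3 - <<'E'
from h import *
for f in("top0","t2"):
    p=cv2.imread(f"pics/{f}.png"); q=p[230:325,525:580]; m=(q.max(2)<48).astype(np.uint8); m=cv2.morphologyEx(m,cv2.MORPH_OPEN,np.ones((7,7)))
    n,l,st,ce=cv2.connectedComponentsWithStats(m)
    for i in range(1,n):
        if st[i,4]>100: uv=ce[i]+[525,230]; g=inv(GC,GY,ray("top",uv,.231)[0]); print(f,uv,st[i],g,np.arcsin((g[0]-.06)/.105)+.5)
E
```

```text
top0 [568.44102564 320.23076923] [ 31  85  24  10 195] [-0.01582173 -0.26704433] -0.3068501012689058
```

```bash
python3 - <<'E'
from h import *
for f,r in(("top0",(285,318)),("t2",(235,270))):
    p=cv2.imread(f"pics/{f}.png"); q=p[r[0]:r[1],535:575]; m=(q.max(2)<70).astype(np.uint8); m=cv2.morphologyEx(m,cv2.MORPH_OPEN,cv2.getStructuringElement(cv2.MORPH_ELLIPSE,(11,11)))
    n,l,st,ce=cv2.connectedComponentsWithStats(m)
    for i in range(1,n):
        uv=ce[i]+[535,r[0]]; g=inv(GC,GY,ray("top",uv,.231)[0]); print(f,uv,st[i],g,np.arcsin((g[0]-.06)/.105)+.5)
E
```

```text
top0 [547.42158859 306.97352342] [  0   8  30  25 491] [-0.00044629 -0.22568004] -0.11343428845994996
t2 [556.40833333 251.89166667] [ 13   9  18  17 240] [ 0.1040874  -0.22539167] 0.9333131267915639
```

The lever reads about 0.93 or a little more, so it is at stop. Next is dish A at (0.423,-0.124), with a jaw yaw of 81.5°.

```bash
python3 -m handwheel '[{"travel":[0.2,-0.203,0.12],"turn":[-6,0,0],"claw":0.063},{"travel":[0.2,-0.203,0.12],"turn":[-6,0,0],"claw":0.063},{"travel":[0.2,-0.203,0.12],"turn":[-6,0,0],"claw":0.063},{"travel":[0.2,-0.203,0.12],"turn":[-6,0,0],"claw":0.063},{"travel":[0.2,-0.203,0.12],"turn":[-6,0,0],"claw":0.063},{"travel":[0.2,-0.203,0.12],"turn":[-6,0,0],"claw":0.063},{"travel":[0.2,-0.203,0.12],"turn":[-6,0,0],"claw":0.063},{"travel":[0.2,-0.203,0.12],"turn":[-6,0,0],"claw":0.063},{"travel":[0.2,-0.203,0.12],"turn":[-6,0,0],"claw":0.063}]'
python3 - <<'E'
from h import *
plan([([.423,-.124,.08],tool(81.5)),([.423,-.124,.036],tool(81.5))])
p,P=shot("side","s3")
cv2.imwrite("pics/c4.png",cv2.resize(p[150:330,260:480,::-1],None,fx=3,fy=3))
E
```

```text
time: 7.85
ee_pos: [0.4264, -0.1321, 0.1599]
tool_rot: [[0.0, 0.143, 0.99], [0.0, 0.99, -0.143], [-1.0, 0.0, 0.0]]
ft_force: [-0.5, -0.5, 0.5]
width: 0.738
t 7.8 pos [ 0.4264 -0.1321  0.1599] q [-0.46  0.22 -0.5   0.85  0.   -0.32] w 63.0 F [-0.5 -0.5  0.5]
travel [0.0799, 0.0075, -0.0046] turn [0.3, 0.0, -0.0]
travel [0.1239, 0.0075, -0.0046] turn [0.3, 0.0, -0.0]
```

View pics/c4.png

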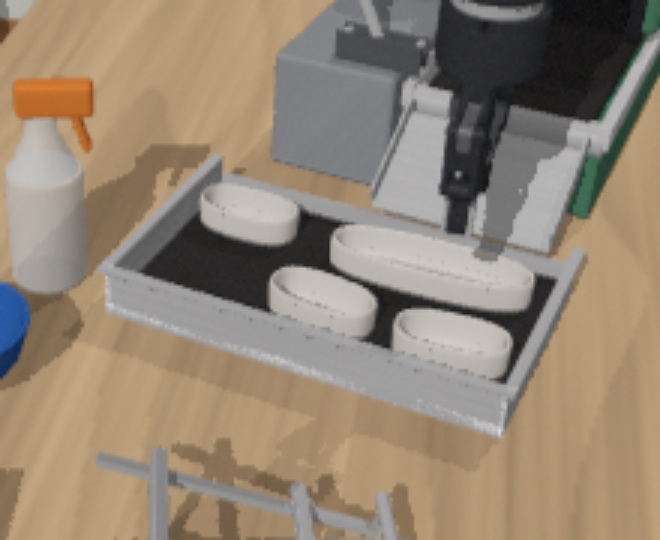

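The dishes are as before, with the gripper above dish A at about (460,330) in the crop. Descending.

```bash
python3 -m handwheel '[{"travel":[0.04,0.0075,-0.004],"turn":[0,0,0],"claw":0.063},{"travel":[0.08,0.0075,-0.004],"turn":[0,0,0],"claw":0.063},{"travel":[0.11,0.0075,-0.004],"turn":[0,0,0],"claw":0.063},{"travel":[0.124,0.0075,-0.004],"turn":[0,0,0],"claw":0.063},{"travel":[0.124,0.0075,-0.004],"turn":[0,0,0],"claw":0.063},{"travel":[0.124,0.0075,-0.004],"turn":[0,0,0],"claw":0.03},{"travel":[0.124,0.0075,-0.004],"turn":[0,0,0],"claw":0.03},{"travel":[0.124,0.0075,-0.004],"turn":[0,0,0],"claw":0.03},{"travel":[0.124,0.0075,-0.004],"turn":[0,0,0],"claw":0.03},{"travel":[0.124,0.0075,-0.004],"turn":[0,0,0],"claw":0.03}]' 45
```

```text
time: 8.9
ee_pos: [0.4246, -0.1248, 0.0365]
tool_rot: [[0.002, 0.142, 0.99], [-0.001, 0.99, -0.142], [-1.0, -0.0, 0.002]]
ft_force: [-0.5, 1.6, 10.5]
width: 0.603
```

```bash
python3 - <<'E'
from h import *
for x,y in((.075,0),(-.075,-.045),(-.075,.045)): print(fr(TC,TY,x,y))
s=bot.get_state(); p=s["ee_pos"].copy(); p[2]=.25; t=fr(TC,TY,.075,0)
plan([(p,tool(81.8)),([*t,.25],tool(102.4)),([*t,.028],tool(102.4))])
E
```

```text
[0.57725042 0.37810515]
[0.44041267 0.3019446 ]
[0.42108649 0.3898451 ]
t 8.9 pos [ 0.4246 -0.1248  0.0365] q [-0.45  0.39 -0.67  0.51  0.   -0.31] w 51.5 F [-0.5  1.6 10.5]
travel [-0.2135, -0.0001, 0.0005] turn [0.0, 0.1, 0.0]
travel [-0.2134, 0.5195, 0.08] turn [-20.6, 0.1, 0.0]
travel [0.0086, 0.5195, 0.0795] turn [-20.6, 0.1, 0.0]
```

```bash
python3 -m handwheel '[{"travel":[-0.02,0,0],"turn":[0,0,0],"claw":0.03},{"travel":[-0.05,0,0],"turn":[0,0,0],"claw":0.03},{"travel":[-0.09,0,0],"turn":[0,0,0],"claw":0.03},{"travel":[-0.13,0,0],"turn":[0,0,0],"claw":0.03},{"travel":[-0.17,0.02,0],"turn":[0,0,0],"claw":0.03},{"travel":[-0.21,0.05,0.01],"turn":[-4,0,0],"claw":0.03},{"travel":[-0.213,0.09,0.02],"turn":[-8,0,0],"claw":0.03},{"travel":[-0.213,0.13,0.03],"turn":[-12,0,0],"claw":0.03},{"travel":[-0.213,0.17,0.04],"turn":[-16,0,0],"claw":0.03},{"travel":[-0.213,0.21,0.05],"turn":[-20,0,0],"claw":0.03}]'; python3 - <<'E'
from h import *
t=fr(TC,TY,.075,0)
plan([([*t,.25],tool(102.4)),([*t,.028],tool(102.4))])
E
```

```text
time: 9.9
ee_pos: [0.5035, 0.0778, 0.2491]
tool_rot: [[0.001, -0.207, 0.978], [-0.0, 0.978, 0.207], [-1.0, -0.0, 0.001]]
ft_force: [0.3, -1.4, -1.2]
width: 0.599
t 9.9 pos [0.5035 0.0778 0.2491] q [ 0.01  0.26 -0.19  1.12 -0.   -0.2 ] w 51.1 F [ 0.3 -1.4 -1.2]
travel [-0.0008, 0.2785, 0.1344] turn [-0.4, 0.1, 0.0]
travel [0.2212, 0.2786, 0.1341] turn [-0.4, 0.1, 0.0]
```

```bash
python3 -m handwheel '[{"travel":[0,0.04,0.02],"turn":[0,0,0],"claw":0.03},{"travel":[0,0.08,0.04],"turn":[0,0,0],"claw":0.03},{"travel":[0,0.12,0.06],"turn":[0,0,0],"claw":0.03},{"travel":[0,0.16,0.08],"turn":[0,0,0],"claw":0.03},{"travel":[0,0.2,0.1],"turn":[0,0,0],"claw":0.03},{"travel":[0,0.24,0.12],"turn":[0,0,0],"claw":0.03},{"travel":[0.02,0.2785,0.134],"turn":[0,0,0],"claw":0.03},{"travel":[0.06,0.2785,0.134],"turn":[0,0,0],"claw":0.03},{"travel":[0.1,0.2785,0.134],"turn":[0,0,0],"claw":0.03},{"travel":[0.14,0.2785,0.134],"turn":[0,0,0],"claw":0.03}]'; python3 - <<'E'
from h import *
t=fr(TC,TY,.075,0)
plan([([*t,.027],tool(102.4))])
E
```

```text
time: 10.9
ee_pos: [0.577, 0.3766, 0.1073]
tool_rot: [[0.001, -0.205, 0.979], [0.0, 0.979, 0.205], [-1.0, 0.0, 0.001]]
ft_force: [0.3, -0.5, -1.3]
width: 0.598
t 10.9 pos [0.577  0.3766 0.1073] q [ 0.47  0.7   0.13  1.01 -0.    0.27] w 51.0 F [ 0.3 -0.5 -1.3]
travel [0.0803, 0.0014, 0.0005] turn [-0.6, 0.0, -0.0]
```

```bash
python3 -m handwheel '[{"travel":[0.03,0.001,0],"turn":[0,0,0],"claw":0.03},{"travel":[0.06,0.001,0],"turn":[0,0,0],"claw":0.03},{"travel":[0.073,0.001,0],"turn":[0,0,0],"claw":0.03},{"travel":[0.079,0.001,0],"turn":[0,0,0],"claw":0.03},{"travel":[0.079,0.001,0],"turn":[0,0,0],"claw":0.03}]'
python3 -m handwheel '[{"travel":[0,0,0],"turn":[0,0,0],"claw":0.07},{"travel":[0,0,0],"turn":[0,0,0],"claw":0.07},{"travel":[0,0,0],"turn":[0,0,0],"claw":0.07},{"travel":[-0.03,0,0],"turn":[0,0,0],"claw":0.07},{"travel":[-0.08,0,0],"turn":[0,0,0],"claw":0.07},{"travel":[-0.13,0,0],"turn":[0,0,0],"claw":0.07},{"travel":[-0.18,0,0],"turn":[0,0,0],"claw":0.07},{"travel":[-0.22,-0.03,0],"turn":[0,0,0],"claw":0.063},{"travel":[-0.22,-0.08,0],"turn":[0,0,0],"claw":0.063},{"travel":[-0.22,-0.13,0],"turn":[0,0,0],"claw":0.063}]'
python3 - <<'E'
from h import *
p,P=shot("top","t4"); 
for e in ware2(p,TP): print(e,inv(GC,GY,e[0]))
for e in ware2(p,[(92,245),(178,222),(206,360),(114,382)],.034): print("tote",e)
t=[.5306,-.156]
plan([([*t,.16],tool(69)),([*t,.039],tool(69))])
E
```

```text
time: 11.4
ee_pos: [0.5774, 0.3773, 0.0301]
tool_rot: [[0.001, -0.204, 0.979], [0.0, 0.979, 0.204], [-1.0, 0.0, 0.001]]
ft_force: [0.7, -0.9, -1.4]
width: 0.598
time: 12.4
ee_pos: [0.6045, 0.2493, 0.2515]
tool_rot: [[0.004, -0.206, 0.978], [0.001, 0.978, 0.206], [-1.0, 0.0, 0.004]]
ft_force: [0.9, -0.2, -0.2]
width: 0.738
(array([ 0.44592358, -0.22869906]), (188, 61), -11.975570678710938) [-0.0639087  -0.04288672]
(array([ 0.53062787, -0.15624835]), (99, 53), -20.983230590820312) [0.00043479 0.04812887]
(array([ 0.61435109, -0.27824257]), (100, 56), -16.939346313476562) [ 0.11152596 -0.04959994]
tote (array([0.55994407, 0.30854188]), (349, 57), 17.706680297851562)
t 12.4 pos [0.606  0.2415 0.2507] q [ 0.27  0.54  0.24  1.26 -0.    0.07] w 62.8 F [ 3.6 -3.8 -0.4]
travel [0.0917, -0.3739, -0.1539] turn [32.6, 0.2, 0.2]
travel [0.2127, -0.3735, -0.1542] turn [32.6, 0.2, 0.2]
```

```bash
python3 -m handwheel '[{"travel":[0.09,-0.374,-0.154],"turn":[32.6,0,0],"claw":0.063},{"travel":[0.09,-0.374,-0.154],"turn":[32.6,0,0],"claw":0.063},{"travel":[0.09,-0.374,-0.154],"turn":[32.6,0,0],"claw":0.063},{"travel":[0.09,-0.374,-0.154],"turn":[32.6,0,0],"claw":0.063},{"travel":[0.09,-0.374,-0.154],"turn":[32.6,0,0],"claw":0.063},{"travel":[0.09,-0.374,-0.154],"turn":[32.6,0,0],"claw":0.063},{"travel":[0.09,-0.374,-0.154],"turn":[32.6,0,0],"claw":0.063},{"travel":[0.09,-0.374,-0.154],"turn":[32.6,0,0],"claw":0.063},{"travel":[0.09,-0.374,-0.154],"turn":[32.6,0,0],"claw":0.063},{"travel":[0.09,-0.374,-0.154],"turn":[32.6,0,0],"claw":0.063}]' >/dev/null
python3 - <<'E'
from h import *
p,P=shot("side","s5"); cv2.imwrite("pics/c5.png",p[150:480,200:500,::-1].repeat(2,0)[:600].repeat(2,1))
t=[.5306,-.156]
plan([([*t,.039],tool(69))])
E
```

```text
t 13.5 pos [ 0.5294 -0.1481  0.1595] q [-0.41  0.4  -0.24  0.93  0.   -0.04] w 62.9 F [ 0.   1.1 -0.1]
travel [0.1205, -0.0069, 0.0039] turn [0.1, 0.0, -0.0]
```

View pics/c5.png

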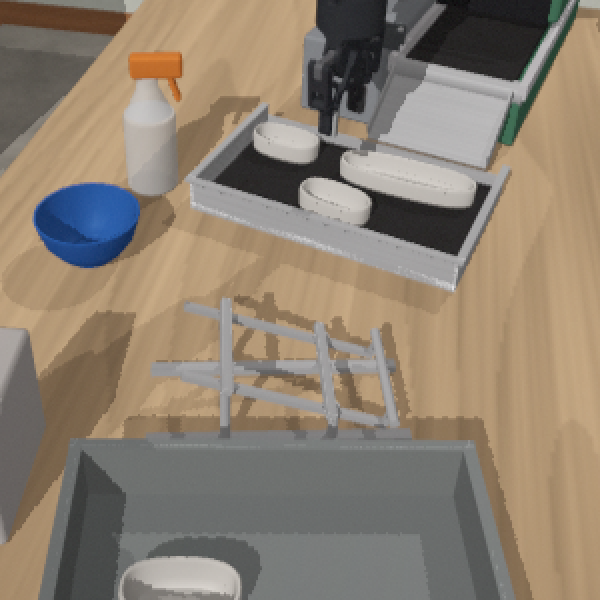

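Dish A lies flat in the tote at (180,580) in the crop. Two dishes and the platter are still in the tray. Now dish B.

```bash
python3 -m handwheel '[{"travel":[0.04,-0.007,0.004],"turn":[0,0,0],"claw":0.063},{"travel":[0.08,-0.007,0.004],"turn":[0,0,0],"claw":0.063},{"travel":[0.11,-0.007,0.004],"turn":[0,0,0],"claw":0.063},{"travel":[0.121,-0.007,0.004],"turn":[0,0,0],"claw":0.063},{"travel":[0.121,-0.007,0.004],"turn":[0,0,0],"claw":0.063},{"travel":[0.121,-0.007,0.004],"turn":[0,0,0],"claw":0.03},{"travel":[0.121,-0.007,0.004],"turn":[0,0,0],"claw":0.03},{"travel":[0.121,-0.007,0.004],"turn":[0,0,0],"claw":0.03},{"travel":[0.121,-0.007,0.004],"turn":[0,0,0],"claw":0.03},{"travel":[0.121,-0.007,0.004],"turn":[0,0,0],"claw":0.03}]' 45
python3 - <<'E'
from h import *
t=fr(TC,TY,-.075,-.045)
plan([([*t,.25],tool(102.4)),([*t,.028],tool(102.4))])
E
```

```text
time: 14.5
ee_pos: [0.5318, -0.156, 0.0398]
tool_rot: [[0.003, 0.355, 0.935], [-0.001, 0.935, -0.355], [-1.0, 0.0, 0.003]]
ft_force: [-0.2, 1.2, 7.9]
width: 0.595
t 14.5 pos [ 0.5318 -0.156   0.0398] q [-0.42  0.55 -0.36  0.66  0.   -0.05] w 50.8 F [-0.2  1.2  7.9]
travel [-0.2107, 0.3957, -0.2474] turn [-33.2, 0.2, 0.0]
travel [0.0113, 0.3956, -0.248] turn [-33.2, 0.2, 0.0]
```

```bash
python3 -m handwheel '[{"travel":[-0.02,0,0],"turn":[0,0,0],"claw":0.03},{"travel":[-0.05,0,0],"turn":[0,0,0],"claw":0.03},{"travel":[-0.09,0,0],"turn":[0,0,0],"claw":0.03},{"travel":[-0.13,0,0],"turn":[0,0,0],"claw":0.03},{"travel":[-0.17,0.02,-0.01],"turn":[-3,0,0],"claw":0.03},{"travel":[-0.21,0.05,-0.03],"turn":[-8,0,0],"claw":0.03},{"travel":[-0.21,0.09,-0.055],"turn":[-13,0,0],"claw":0.03},{"travel":[-0.21,0.13,-0.08],"turn":[-18,0,0],"claw":0.03},{"travel":[-0.21,0.17,-0.105],"turn":[-23,0,0],"claw":0.03},{"travel":[-0.21,0.21,-0.13],"turn":[-28,0,0],"claw":0.03}]'; python3 - <<'E'
from h import *
t=fr(TC,TY,-.075,-.045)
plan([([*t,.25],tool(102.4)),([*t,.03],tool(102.4))])
E
```

```text
time: 15.5
ee_pos: [0.4831, 0.0884, 0.2491]
tool_rot: [[0.001, -0.128, 0.992], [0.0, 0.992, 0.128], [-1.0, -0.0, 0.001]]
ft_force: [1.4, 0.0, -1.2]
width: 0.595
t 15.5 pos [0.4831 0.0884 0.2491] q [ 0.03  0.22 -0.24  1.1   0.   -0.1 ] w 50.8 F [ 1.4  0.  -1.2]
travel [-0.001, 0.2173, -0.0149] turn [-5.0, 0.1, 0.0]
travel [0.219, 0.2173, -0.0152] turn [-5.0, 0.1, 0.0]
```

```bash
python3 -m handwheel '[{"travel":[0,0.04,-0.003],"turn":[-2,0,0],"claw":0.03},{"travel":[0,0.08,-0.006],"turn":[-5,0,0],"claw":0.03},{"travel":[0,0.12,-0.009],"turn":[-5,0,0],"claw":0.03},{"travel":[0,0.16,-0.012],"turn":[-5,0,0],"claw":0.03},{"travel":[0,0.2,-0.015],"turn":[-5,0,0],"claw":0.03},{"travel":[0.02,0.217,-0.015],"turn":[-5,0,0],"claw":0.03},{"travel":[0.06,0.217,-0.015],"turn":[-5,0,0],"claw":0.03},{"travel":[0.1,0.217,-0.015],"turn":[-5,0,0],"claw":0.03},{"travel":[0.14,0.217,-0.015],"turn":[-5,0,0],"claw":0.03},{"travel":[0.16,0.217,-0.015],"turn":[-5,0,0],"claw":0.03}]'; python3 - <<'E'
from h import *
t=fr(TC,TY,-.075,-.045)
plan([([*t,.03],tool(102.4))])
E
```

```text
time: 16.5
ee_pos: [0.44, 0.2994, 0.0858]
tool_rot: [[-0.003, -0.211, 0.977], [-0.001, 0.977, 0.211], [-1.0, -0.001, -0.003]]
ft_force: [0.1, 0.6, -1.3]
width: 0.594
t 16.5 pos [0.44   0.2994 0.0858] q [ 0.46  0.45 -0.37  0.75 -0.    0.25] w 50.7 F [ 0.1  0.6 -1.3]
travel [0.0557, 0.0024, 0.0011] turn [-0.2, -0.2, 0.0]
```

```bash
python3 -m handwheel '[{"travel":[0.03,0.001,0],"turn":[0,0,0],"claw":0.03},{"travel":[0.045,0.001,0],"turn":[0,0,0],"claw":0.03},{"travel":[0.053,0.001,0],"turn":[0,0,0],"claw":0.03},{"travel":[0.055,0.001,0],"turn":[0,0,0],"claw":0.03},{"travel":[0.055,0.001,0],"turn":[0,0,0],"claw":0.03}]'
python3 -m handwheel '[{"travel":[0,0,0],"turn":[0,0,0],"claw":0.07},{"travel":[0,0,0],"turn":[0,0,0],"claw":0.07},{"travel":[0,0,0],"turn":[0,0,0],"claw":0.07},{"travel":[-0.03,0,0],"turn":[0,0,0],"claw":0.07},{"travel":[-0.08,0,0],"turn":[0,0,0],"claw":0.07},{"travel":[-0.13,0,0],"turn":[0,0,0],"claw":0.07},{"travel":[-0.18,0,0],"turn":[0,0,0],"claw":0.07},{"travel":[-0.22,-0.03,0],"turn":[0,0,0],"claw":0.063},{"travel":[-0.22,-0.08,0],"turn":[0,0,0],"claw":0.063},{"travel":[-0.22,-0.13,0],"turn":[0,0,0],"claw":0.063}]'
python3 - <<'E'
from h import *
p,P=shot("top","t6"); r=None
for e in ware2(p,TP): print(e,inv(GC,GY,e[0])); r=e if e[1][0]<120 else r
plan([([*r[0],.16],tool(r[2]+90)),([*r[0],.039],tool(r[2]+90))])
E
```

```text
time: 17.0
ee_pos: [0.4419, 0.3013, 0.0339]
tool_rot: [[0.001, -0.211, 0.977], [0.0, 0.977, 0.211], [-1.0, 0.0, 0.001]]
ft_force: [0.3, -0.0, -1.3]
width: 0.597
time: 18.0
ee_pos: [0.4697, 0.1733, 0.2552]
tool_rot: [[0.004, -0.213, 0.977], [0.001, 0.977, 0.213], [-1.0, -0.0, 0.004]]
ft_force: [1.5, -0.4, -0.7]
width: 0.739
(array([ 0.44749433, -0.22908434]), (187, 61), -11.410903930664062) [-0.06229143 -0.04287492]
(array([ 0.61435342, -0.27824301]), (100, 56), -16.93353271484375) [ 0.11152833 -0.04959979]
t 18.1 pos [0.4709 0.1666 0.2544] q [ 0.2   0.24 -0.21  1.12 -0.   -0.01] w 63.4 F [ 3.2 -4.7 -0.2]
travel [0.0963, -0.4646, 0.0475] turn [29.0, 0.2, 0.2]
travel [0.2172, -0.4641, 0.0472] turn [29.0, 0.2, 0.2]
```

```bash
python3 -m handwheel '[{"travel":[0.09,-0.464,0.047],"turn":[29,0,0],"claw":0.063},{"travel":[0.09,-0.464,0.047],"turn":[29,0,0],"claw":0.063},{"travel":[0.09,-0.464,0.047],"turn":[29,0,0],"claw":0.063},{"travel":[0.09,-0.464,0.047],"turn":[29,0,0],"claw":0.063},{"travel":[0.09,-0.464,0.047],"turn":[29,0,0],"claw":0.063},{"travel":[0.09,-0.464,0.047],"turn":[29,0,0],"claw":0.063},{"travel":[0.09,-0.464,0.047],"turn":[29,0,0],"claw":0.063},{"travel":[0.09,-0.464,0.047],"turn":[29,0,0],"claw":0.063},{"travel":[0.09,-0.464,0.047],"turn":[29,0,0],"claw":0.063},{"travel":[0.09,-0.464,0.047],"turn":[29,0,0],"claw":0.063}]' >/dev/null
python3 - <<'E'
from h import *
print("px",proj("top",[.6144,-.2782,.044]))
P=np.load("t2.npy"); Z=(P[...,2]>.038)&(P[...,2]<.055); v,u=np.mgrid[:480,:640]; k=Z&(u>425)&(u<466)&(v>215)&(v<270); k=k&(np.hypot(P[...,0]-.6144,P[...,1]+.2782)<.06); print(k.sum(),rect(P[k]))
plan([([.6144,-.2782,.16],tool(73)),([.6144,-.2782,.039],tool(73))])
p,P=shot("side","s7"); cv2.imwrite("pics/c6.png",cv2.resize(p[150:300,280:480,::-1],None,fx=3,fy=3))
E
```

```text
px [[445.46007438 243.08490457]]
258 (array([ 0.62084393, -0.28226382]), array([104.71992493,  50.93481064]), -15.506752014160156)
t 19.1 pos [ 0.6131 -0.2734  0.1622] q [-0.53  0.62  0.15  1.09 -0.   -0.23] w 62.8 F [-0.3  0.4  0.9]
travel [0.0022, -0.0042, 0.0027] turn [0.0, 0.0, 0.0]
travel [0.1232, -0.0041, 0.0026] turn [0.0, 0.0, 0.0]
```

View pics/c6.png

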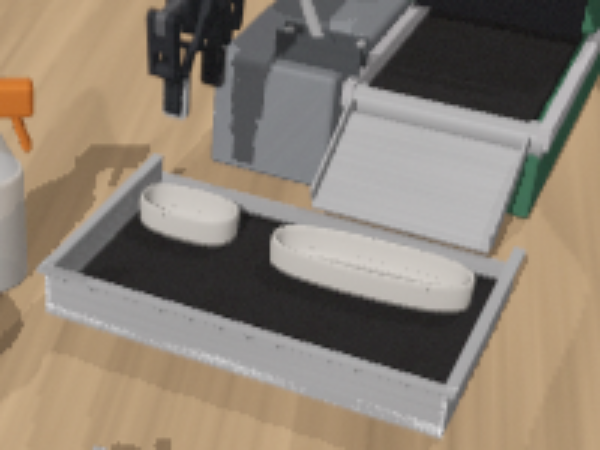

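Dish C is untouched at (190,213) in the crop. The ellipse centre re-projects onto it, so I'll descend.

```bash
python3 -m handwheel '[{"travel":[0.04,-0.004,0.004],"turn":[0,0,0],"claw":0.063},{"travel":[0.08,-0.004,0.004],"turn":[0,0,0],"claw":0.063},{"travel":[0.11,-0.004,0.004],"turn":[0,0,0],"claw":0.063},{"travel":[0.123,-0.004,0.004],"turn":[0,0,0],"claw":0.063},{"travel":[0.123,-0.004,0.004],"turn":[0,0,0],"claw":0.063},{"travel":[0.123,-0.004,0.004],"turn":[0,0,0],"claw":0.03},{"travel":[0.123,-0.004,0.004],"turn":[0,0,0],"claw":0.03},{"travel":[0.123,-0.004,0.004],"turn":[0,0,0],"claw":0.03},{"travel":[0.123,-0.004,0.004],"turn":[0,0,0],"claw":0.03},{"travel":[0.123,-0.004,0.004],"turn":[0,0,0],"claw":0.03}]' 45
python3 - <<'E'
from h import *
t=fr(TC,TY,-.075,.045)
plan([([*t,.25],tool(102.4)),([*t,.028],tool(102.4))])
E
```

```text
time: 20.1
ee_pos: [0.6154, -0.274, 0.04]
tool_rot: [[-0.0, 0.289, 0.957], [0.001, 0.957, -0.289], [-1.0, 0.0, -0.001]]
ft_force: [-0.2, -0.0, -0.6]
width: 0.354
t 20.1 pos [ 0.6154 -0.274   0.04  ] q [-0.53  0.73  0.01  0.85  0.   -0.23] w 30.3 F [-0.2 -0.  -0.6]
travel [-0.2095, 0.5796, -0.3778] turn [-29.2, -0.0, -0.0]
travel [0.0125, 0.5795, -0.3776] turn [-29.2, -0.0, -0.0]
```

The jaws closed to 30 mm, so the grip missed. The dish may have been knocked aside. I'll look before moving.

```bash
python3 - <<'E'
from h import *
p,P=shot("side","s8"); q,Q=shot("top","t8")
a=cv2.resize(p[150:300,280:480,::-1],(400,300)); b=cv2.resize(q[190:340,360:560,::-1],(400,300)); cv2.imwrite("pics/c7.png",np.hstack([a,b]))
E
```

```text
(no output)
```

View pics/c7.png

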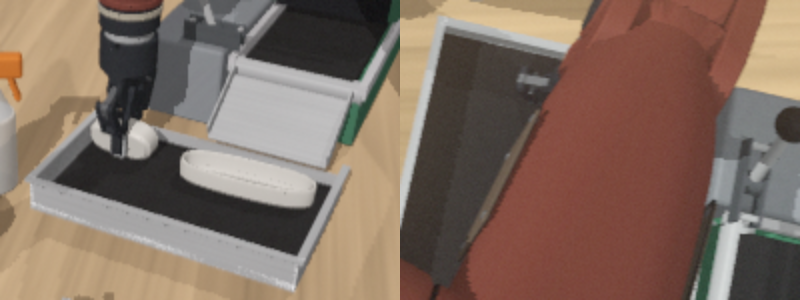

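The dish sits behind the fingers, toward the machine wall. The jaws are empty, so I'll rise straight up, clear the view and re-measure.

```bash
python3 -m handwheel '[{"travel":[-0.03,0,0],"turn":[0,0,0],"claw":0.03},{"travel":[-0.08,0,0],"turn":[0,0,0],"claw":0.03},{"travel":[-0.12,0,0],"turn":[0,0,0],"claw":0.063},{"travel":[-0.13,0.05,0],"turn":[0,0,0],"claw":0.063},{"travel":[-0.13,0.1,0],"turn":[0,0,0],"claw":0.063},{"travel":[-0.13,0.15,0],"turn":[0,0,0],"claw":0.063},{"travel":[-0.13,0.2,0],"turn":[0,0,0],"claw":0.063},{"travel":[-0.13,0.25,0],"turn":[0,0,0],"claw":0.063},{"travel":[-0.13,0.3,0],"turn":[0,0,0],"claw":0.063},{"travel":[-0.13,0.3,0],"turn":[0,0,0],"claw":0.063}]'
python3 - <<'E'
from h import *
p,P=shot("top","t9")
for e in ware2(p,TP): print(e,inv(GC,GY,e[0])); r=e if e[1][0]<120 else r
cv2.imwrite("pics/c8.png",cv2.resize(p[190:390,330:480,::-1],None,fx=3,fy=3))
plan([])
E
```

```text
time: 21.2
ee_pos: [0.703, 0.0193, 0.1699]
tool_rot: [[0.0, 0.283, 0.959], [0.002, 0.959, -0.283], [-1.0, 0.002, -0.0]]
ft_force: [-0.5, -1.0, -0.1]
width: 0.738
(array([ 0.44667057, -0.22874629]), (190, 62), -11.8924560546875) [-0.06317295 -0.04274927]Traceback (most recent call last):
  File "<stdin>", line 3, in <module>
NameError: name 'r' is not defined. Did you mean: 'fr'?
```

```bash
python3 - <<'E'
from h import *
p=cv2.imread("pics/t9.png"); cv2.imwrite("pics/c8.png",cv2.resize(p[180:400,330:560],None,fx=2.7,fy=2.7))
plan([])
E
```

```text
t 21.2 pos [0.7025 0.0164 0.1698] q [-0.08  0.68  0.28  1.16  0.    0.21] w 63.1 F [-0.  -1.1  0.7]
```

View pics/c8.png

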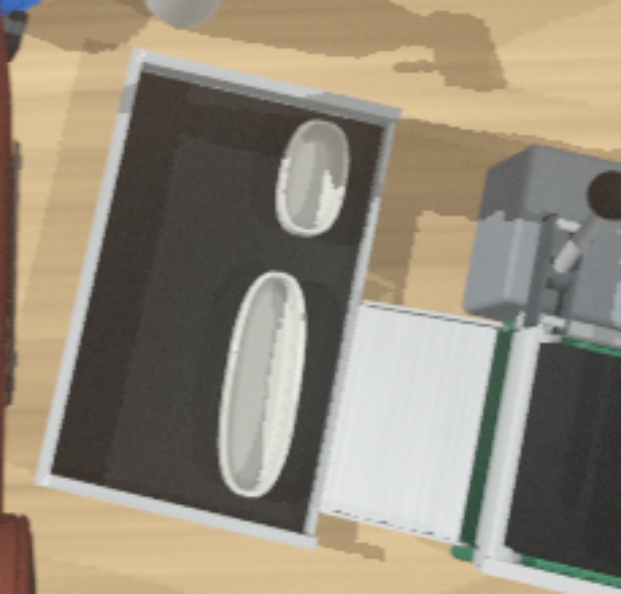

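Dish C is still in the tray, centred at about (445.6,246) and half in the arm's shadow, which is why the mask lost it. I'll re-measure it with depth from both views.

```bash
python3 - <<'E'
from h import *
for n in("top","side"):
    p,P=shot(n,n+"10"); L=inv(GC,GY,P.reshape(-1,3)[:,:2].T.T[0]) if 0 else None
    a=np.radians(-GY); d=P[...,:2]-GC; gx=d[...,0]*np.cos(a)-d[...,1]*np.sin(a); gy=d[...,0]*np.sin(a)+d[...,1]*np.cos(a)
    k=(gx>.045)&(gx<.164)&(gy>-.100)&(gy<.10)&(P[...,2]>.036)&(P[...,2]<.06)
    X=np.c_[gx[k],gy[k]]; print(n,k.sum(),"grinder frame",rect(X),np.percentile(X,[1,99],axis=0).tolist(),np.nanpercentile(P[...,2][k],[5,50,95]))
p=cv2.imread("pics/t9.png")[...,::-1]; hsv=cv2.cvtColor(p,cv2.COLOR_RGB2HSV)
m=((hsv[...,2]>75)).astype(np.uint8); k=np.zeros_like(m); cv2.fillPoly(k,[np.array([(425,215),(462,223),(455,278),(420,272)])],1); m&=k
c=max(cv2.findContours(m,cv2.RETR_EXTERNAL,cv2.CHAIN_APPROX_NONE)[0],key=cv2.contourArea).reshape(-1,2); X=ray("top",c,.044)[:,:2]; print(rect(X),inv(GC,GY,rect(X)[0]))
E
```

```text
top 254 grinder frame (array([ 0.10832509, -0.0530673 ]), array([94.50543976, 51.92056656]), 4.158901214599609) [[0.06186506776925, -0.0779758744006428], [0.15452828520925282, -0.027585708299688358]] [0.03648022 0.04066927 0.04532182]
side 168 grinder frame (array([0.09685673, 0.00512685]), array([174.9289856 ,  94.24549866]), -78.24738883972168) [[0.062433531014471834, -0.07817374669243707], [0.15404361009814144, 0.016332933488287238]] [0.03676124 0.03957193 0.04318654]
(array([ 0.61688208, -0.26590402]), array([108.08596039,  82.59094238]), -12.421783447265625) [ 0.11095288 -0.03701752]
```

```bash
python3 - <<'E'
from h import *
t=fr(GC,GY,.1083,-.053); print(t)
plan([([*t,.16],tool(80)),([*t,.037],tool(80))])
E
```

```text
[ 0.61038964 -0.28074739]
t 21.4 pos [0.702  0.0128 0.1699] q [-0.09  0.68  0.27  1.16 -0.    0.21] w 63.0 F [ 0.2  0.3 -0.7]
travel [0.0101, -0.3075, -0.0031] turn [-6.8, -0.0, 0.0]
travel [0.1331, -0.3074, -0.0031] turn [-6.8, -0.0, 0.0]
```

```bash
python3 -m handwheel '[{"travel":[0.01,-0.3075,-0.003],"turn":[-6.8,0,0],"claw":0.066},{"travel":[0.01,-0.3075,-0.003],"turn":[-6.8,0,0],"claw":0.066},{"travel":[0.01,-0.3075,-0.003],"turn":[-6.8,0,0],"claw":0.066},{"travel":[0.01,-0.3075,-0.003],"turn":[-6.8,0,0],"claw":0.066},{"travel":[0.01,-0.3075,-0.003],"turn":[-6.8,0,0],"claw":0.066},{"travel":[0.01,-0.3075,-0.003],"turn":[-6.8,0,0],"claw":0.066},{"travel":[0.01,-0.3075,-0.003],"turn":[-6.8,0,0],"claw":0.066},{"travel":[0.01,-0.3075,-0.003],"turn":[-6.8,0,0],"claw":0.066},{"travel":[0.01,-0.3075,-0.003],"turn":[-6.8,0,0],"claw":0.066},{"travel":[0.01,-0.3075,-0.003],"turn":[-6.8,0,0],"claw":0.066}]' >/dev/null
python3 - <<'E'
from h import *
plan([([.6104,-.2807,.037],tool(80))])
p,P=shot("side","s11");a=np.radians(-GY); d=P[...,:2]-GC; gx=d[...,0]*np.cos(a)-d[...,1]*np.sin(a); gy=d[...,0]*np.sin(a)+d[...,1]*np.cos(a)
k=(gx>.045)&(gx<.164)&(gy>-.100)&(gy<.0)&(P[...,2]>.036)&(P[...,2]<.06)
X=np.c_[gx[k],gy[k]]; print(k.sum(),rect(X))
E
```

```text
t 22.4 pos [ 0.6108 -0.2797  0.1604] q [-0.54  0.62  0.15  1.09  0.   -0.36] w 65.7 F [-0.3  0.9  0.8]
travel [0.1234, -0.0011, -0.0002] turn [0.1, -0.0, -0.0]
172 (array([ 0.10863783, -0.05270034]), array([94.21942139, 54.45976257]), 2.346935987472534)
```

Both views agree on the dish, and the tool is centred above it.

```bash
python3 -m handwheel '[{"travel":[0.04,-0.001,0],"turn":[0,0,0],"claw":0.066},{"travel":[0.08,-0.001,0],"turn":[0,0,0],"claw":0.066},{"travel":[0.11,-0.001,0],"turn":[0,0,0],"claw":0.066},{"travel":[0.123,-0.001,0],"turn":[0,0,0],"claw":0.066},{"travel":[0.123,-0.001,0],"turn":[0,0,0],"claw":0.066},{"travel":[0.123,-0.001,0],"turn":[0,0,0],"claw":0.03},{"travel":[0.123,-0.001,0],"turn":[0,0,0],"claw":0.03},{"travel":[0.123,-0.001,0],"turn":[0,0,0],"claw":0.03},{"travel":[0.123,-0.001,0],"turn":[0,0,0],"claw":0.03},{"travel":[0.123,-0.001,0],"turn":[0,0,0],"claw":0.03}]' 45
python3 - <<'E'
from h import *
t=fr(TC,TY,-.075,.045)
plan([([*t,.25],tool(102.4)),([*t,.028],tool(102.4))])
E
```

```text
time: 23.4
ee_pos: [0.6114, -0.2823, 0.039]
tool_rot: [[0.003, 0.174, 0.985], [-0.001, 0.985, -0.174], [-1.0, -0.001, 0.003]]
ft_force: [-0.3, 1.4, 6.6]
width: 0.601
t 23.4 pos [ 0.6114 -0.2823  0.039 ] q [-0.54  0.73  0.    0.84  0.   -0.37] w 51.3 F [-0.3  1.4  6.6]
travel [-0.2123, 0.6288, -0.3035] turn [-22.4, 0.2, 0.1]
travel [0.0097, 0.6289, -0.3042] turn [-22.4, 0.2, 0.1]
```

```bash
python3 -m handwheel '[{"travel":[-0.02,0,0],"turn":[0,0,0],"claw":0.03},{"travel":[-0.05,0,0],"turn":[0,0,0],"claw":0.03},{"travel":[-0.09,0,0],"turn":[0,0,0],"claw":0.03},{"travel":[-0.13,0,0],"turn":[0,0,0],"claw":0.03},{"travel":[-0.17,0.02,-0.01],"turn":[0,0,0],"claw":0.03},{"travel":[-0.21,0.05,-0.025],"turn":[-4,0,0],"claw":0.03},{"travel":[-0.21,0.09,-0.045],"turn":[-8,0,0],"claw":0.03},{"travel":[-0.21,0.13,-0.065],"turn":[-12,0,0],"claw":0.03},{"travel":[-0.21,0.17,-0.085],"turn":[-16,0,0],"claw":0.03},{"travel":[-0.21,0.21,-0.105],"turn":[-20,0,0],"claw":0.03}]'; python3 - <<'E'
from h import *
t=fr(TC,TY,-.075,.045)
plan([([*t,.25],tool(102.4)),([*t,.03],tool(102.4))])
E
```

```text
time: 24.4
ee_pos: [0.5426, -0.0553, 0.2479]
tool_rot: [[0.001, -0.176, 0.984], [-0.0, 0.984, 0.176], [-1.0, -0.0, 0.001]]
ft_force: [1.5, 1.0, -0.8]
width: 0.601
t 24.4 pos [ 0.5426 -0.0553  0.2479] q [-0.24  0.33 -0.1   1.14  0.   -0.41] w 51.4 F [ 1.5  1.  -0.8]
travel [-0.0024, 0.4596, -0.0412] turn [-2.3, 0.1, 0.0]
travel [0.2176, 0.4597, -0.0414] turn [-2.3, 0.1, 0.0]
```

```bash
python3 -m handwheel '[{"travel":[0,0.045,-0.004],"turn":[-2,0,0],"claw":0.03},{"travel":[0,0.09,-0.008],"turn":[-2,0,0],"claw":0.03},{"travel":[0,0.135,-0.012],"turn":[-2,0,0],"claw":0.03},{"travel":[0,0.18,-0.016],"turn":[-2,0,0],"claw":0.03},{"travel":[0,0.225,-0.02],"turn":[-2,0,0],"claw":0.03},{"travel":[0,0.27,-0.024],"turn":[-2,0,0],"claw":0.03},{"travel":[0,0.315,-0.028],"turn":[-2,0,0],"claw":0.03},{"travel":[0,0.36,-0.032],"turn":[-2,0,0],"claw":0.03},{"travel":[0,0.405,-0.036],"turn":[-2,0,0],"claw":0.03},{"travel":[0,0.445,-0.041],"turn":[-2,0,0],"claw":0.03}]'; python3 - <<'E'
from h import *
t=fr(TC,TY,-.075,.045)
plan([([*t,.25],tool(102.4)),([*t,.03],tool(102.4))])
E
```

```text
time: 25.4
ee_pos: [0.425, 0.3764, 0.2478]
tool_rot: [[0.001, -0.208, 0.978], [0.001, 0.978, 0.208], [-1.0, 0.0, 0.001]]
ft_force: [0.7, 0.5, -1.6]
width: 0.598
t 25.4 pos [0.425  0.3764 0.2478] q [ 0.6   0.37 -0.04  1.16  0.    0.39] w 51.1 F [ 0.7  0.5 -1.6]
travel [-0.0022, 0.014, -0.001] turn [-0.4, 0.1, -0.0]
travel [0.2178, 0.0139, -0.0012] turn [-0.4, 0.1, -0.0]
```

```bash
python3 -m handwheel '[{"travel":[0.03,0.01,0],"turn":[0,0,0],"claw":0.03},{"travel":[0.075,0.01,0],"turn":[0,0,0],"claw":0.03},{"travel":[0.12,0.01,0],"turn":[0,0,0],"claw":0.03},{"travel":[0.16,0.01,0],"turn":[0,0,0],"claw":0.03},{"travel":[0.19,0.01,0],"turn":[0,0,0],"claw":0.03},{"travel":[0.205,0.01,0],"turn":[0,0,0],"claw":0.03},{"travel":[0.214,0.01,0],"turn":[0,0,0],"claw":0.03},{"travel":[0.217,0.01,0],"turn":[0,0,0],"claw":0.03},{"travel":[0.217,0.01,0],"turn":[0,0,0],"claw":0.03}]'
python3 -m handwheel '[{"travel":[0,0,0],"turn":[0,0,0],"claw":0.07},{"travel":[0,0,0],"turn":[0,0,0],"claw":0.07},{"travel":[0,0,0],"turn":[0,0,0],"claw":0.07},{"travel":[-0.03,0,0],"turn":[0,0,0],"claw":0.07},{"travel":[-0.08,0,0],"turn":[0,0,0],"claw":0.07},{"travel":[-0.13,0,0],"turn":[0,0,0],"claw":0.07},{"travel":[-0.18,0,0],"turn":[0,0,0],"claw":0.07},{"travel":[-0.22,-0.03,0],"turn":[0,0,0],"claw":0.068},{"travel":[-0.22,-0.08,0],"turn":[0,0,0],"claw":0.068},{"travel":[-0.22,-0.13,0],"turn":[0,0,0],"claw":0.068}]'
python3 -m handwheel '[{"travel":[0,-0.05,0],"turn":[8,0,0],"claw":0.07},{"travel":[0,-0.1,0],"turn":[16,0,0],"claw":0.07},{"travel":[0,-0.15,0],"turn":[24,0,0],"claw":0.07},{"travel":[0,-0.15,0],"turn":[24,0,0],"claw":0.07}]'
python3 - <<'E'
from h import *
p,P=shot("top","t12"); cv2.imwrite("pics/c9.png",cv2.resize(p[190:400,60:480,::-1],None,fx=1.9,fy=1.9))
for e in ware2(p,TP): print(e,inv(GC,GY,e[0]))
k=(P[...,2]>.022)&(P[...,2]<.05); a=np.radians(-TY); d=P[...,:2]-TC; gx=d[...,0]*np.cos(a)-d[...,1]*np.sin(a); gy=d[...,0]*np.sin(a)+d[...,1]*np.cos(a)
k&=(abs(gx)<.155)&(abs(gy)<.1)
n,l,st,ce=cv2.connectedComponentsWithStats(cv2.morphologyEx(k.astype(np.uint8),cv2.MORPH_CLOSE,np.ones((3,3))))
for i in range(1,n):
    if st[i,4]>60: j=(l==i)&k; print("tote",j.sum(),rect(np.c_[gx[j],gy[j]]),np.nanpercentile(P[...,2][j],98))
plan([])
E
```

```text
time: 26.3
ee_pos: [0.424, 0.3843, 0.0313]
tool_rot: [[0.001, -0.208, 0.978], [0.0, 0.978, 0.208], [-1.0, 0.0, 0.001]]
ft_force: [0.3, -0.1, -1.8]
width: 0.601
time: 27.3
ee_pos: [0.4515, 0.2564, 0.2519]
tool_rot: [[0.003, -0.21, 0.978], [0.001, 0.978, 0.21], [-1.0, 0.0, 0.004]]
ft_force: [1.2, -0.8, -0.3]
width: 0.799
time: 27.7
ee_pos: [0.4831, 0.1051, 0.2506]
tool_rot: [[0.001, 0.219, 0.976], [-0.002, 0.976, -0.219], [-1.0, -0.001, 0.001]]
ft_force: [-0.3, 0.6, 0.3]
width: 0.821
(array([ 0.4468438 , -0.22885623]), (189, 62), -11.748497009277344) [-0.06297804 -0.04281336]
tote 359 (array([ 0.07386905, -0.00094224]), array([94.73904419, 52.69269943]), 0.03883606940507889) 0.038363498428742
tote 371 (array([-0.07418533,  0.03884686]), array([93.92020416, 53.06746674]), -2.0348739624023438) 0.03756588174936813
t 27.8 pos [0.4825 0.1075 0.2505] q [ 0.07  0.23 -0.23  1.11 -0.    0.29] w 70.0 F [-0.4  0.4 -0.6]
```

View pics/c9.png

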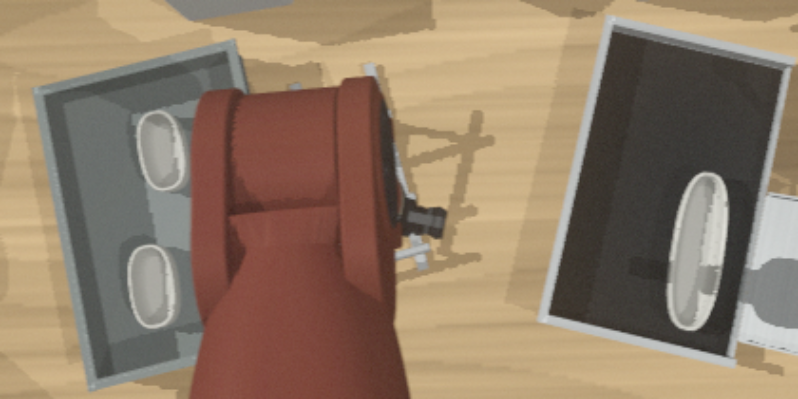

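Dishes A and C are on the tote floor at (160,151) and (153,285) in the crop. Dish B is under the arm in this view. The platter is unmoved at (698,251), so it is next.

```bash
python3 - <<'E'
from h import *
plan([([.447,-.2289,.16],tool(78)),([.447,-.2289,.038],tool(78))])
E
```

```text
t 27.8 pos [0.4825 0.1075 0.2505] q [ 0.07  0.23 -0.23  1.11 -0.    0.29] w 70.0 F [-0.4  0.4 -0.6]
travel [0.0906, -0.3363, 0.0371] turn [-0.3, 0.0, 0.0]
travel [0.2126, -0.3362, 0.037] turn [-0.3, 0.0, 0.0]
```

```bash
python3 -m handwheel '[{"travel":[0.09,-0.336,0.037],"turn":[0,0,0],"claw":0.07},{"travel":[0.09,-0.336,0.037],"turn":[0,0,0],"claw":0.07},{"travel":[0.09,-0.336,0.037],"turn":[0,0,0],"claw":0.07},{"travel":[0.09,-0.336,0.037],"turn":[0,0,0],"claw":0.07},{"travel":[0.09,-0.336,0.037],"turn":[0,0,0],"claw":0.07},{"travel":[0.09,-0.336,0.037],"turn":[0,0,0],"claw":0.07},{"travel":[0.09,-0.336,0.037],"turn":[0,0,0],"claw":0.07},{"travel":[0.09,-0.336,0.037],"turn":[0,0,0],"claw":0.07},{"travel":[0.09,-0.336,0.037],"turn":[0,0,0],"claw":0.07},{"travel":[0.09,-0.336,0.037],"turn":[0,0,0],"claw":0.07}]' >/dev/null
python3 - <<'E'
from h import *
plan([([.447,-.2289,.038],tool(78))])
E
```

```text
t 28.8 pos [ 0.4486 -0.2248  0.1604] q [-0.61  0.32 -0.36  0.89  0.   -0.4 ] w 69.7 F [ 1.2 -0.1  0.4]
travel [0.1224, -0.0044, -0.0007] turn [0.1, 0.0, -0.0]
```

```bash
python3 -m handwheel '[{"travel":[0.04,-0.003,0],"turn":[0,0,0],"claw":0.07},{"travel":[0.075,-0.003,0],"turn":[0,0,0],"claw":0.07},{"travel":[0.085,-0.003,0],"turn":[0,0,0],"claw":0.07},{"travel":[0.085,-0.003,0],"turn":[0,0,0],"claw":0.07}]'
python3 - <<'E'
from h import *
plan([([.447,-.2289,.038],tool(78))])
p,P=shot("side","s13");a=np.radians(-GY); d=P[...,:2]-GC; gx=d[...,0]*np.cos(a)-d[...,1]*np.sin(a); gy=d[...,0]*np.sin(a)+d[...,1]*np.cos(a)
k=(abs(gx)<.164)&(abs(gy)<.100)&(P[...,2]>.036)&(P[...,2]<.05); X=np.c_[gx[k],gy[k]]; print(k.sum(),rect(X),np.percentile(X,[1,99],axis=0))
E
```

```text
time: 29.15
ee_pos: [0.4472, -0.2273, 0.0747]
tool_rot: [[-0.002, 0.206, 0.979], [0.002, 0.979, -0.206], [-1.0, 0.001, -0.002]]
ft_force: [-0.2, -0.7, 0.5]
width: 0.82
t 29.1 pos [ 0.4472 -0.2273  0.0747] q [-0.62  0.42 -0.47  0.68  0.   -0.41] w 70.0 F [-0.2 -0.7  0.5]
travel [0.0367, -0.0016, 0.0002] turn [0.1, -0.1, -0.1]
346 (array([ 0.01684935, -0.01001322]), array([338.47927856,  92.40722656]), 23.294431686401367) [[-0.14948438 -0.07490493]
 [ 0.02485484 -0.01504167]]
```

```bash
python3 -m handwheel '[{"travel":[0.025,-0.0015,0],"turn":[0,0,0],"claw":0.07},{"travel":[0.036,-0.0015,0],"turn":[0,0,0],"claw":0.07},{"travel":[0.036,-0.0015,0],"turn":[0,0,0],"claw":0.07},{"travel":[0.036,-0.0015,0],"turn":[0,0,0],"claw":0.035},{"travel":[0.036,-0.0015,0],"turn":[0,0,0],"claw":0.035},{"travel":[0.036,-0.0015,0],"turn":[0,0,0],"claw":0.035},{"travel":[0.036,-0.0015,0],"turn":[0,0,0],"claw":0.035},{"travel":[0.036,-0.0015,0],"turn":[0,0,0],"claw":0.035}]' 70
python3 - <<'E'
from h import *
B=fr(BC[:2],BY,0,0); plan([([.447,-.229,.25],tool(78)),([.50,.145,.30],tool(BY+90)),([.50,.145,.30],tool(BY+90,20.05,BY))])
print(tool(BY+90,20.05,BY)[:,0])
E
```

```text
time: 30.0
ee_pos: [0.4478, -0.2308, 0.0407]
tool_rot: [[0.001, 0.208, 0.978], [-0.001, 0.978, -0.208], [-1.0, -0.0, 0.001]]
ft_force: [-2.0, 1.7, 6.0]
width: 0.66
t 30.0 pos [ 0.4478 -0.2308  0.0407] q [-0.62  0.47 -0.5   0.6   0.   -0.41] w 56.4 F [-2.   1.7  6. ]
travel [-0.2093, 0.0014, -0.0009] turn [0.0, 0.1, 0.0]
travel [-0.2595, 0.3783, -0.0267] turn [-25.2, 0.1, 0.0]
travel [-0.2595, 0.3783, -0.0267] turn [-24.9, -19.7, 4.5]
[ 0.33378184  0.07828782 -0.93939379]
```

```bash
python3 -m handwheel '[{"travel":[-0.015,0,0],"turn":[0,0,0],"claw":0.035},{"travel":[-0.04,0,0],"turn":[0,0,0],"claw":0.035},{"travel":[-0.08,0,0],"turn":[0,0,0],"claw":0.035},{"travel":[-0.12,0,0],"turn":[0,0,0],"claw":0.035},{"travel":[-0.16,0.02,0],"turn":[-2,0,0],"claw":0.035},{"travel":[-0.2,0.05,-0.003],"turn":[-5,0,0],"claw":0.035},{"travel":[-0.24,0.09,-0.006],"turn":[-8,0,0],"claw":0.035},{"travel":[-0.26,0.13,-0.01],"turn":[-11,0,0],"claw":0.035},{"travel":[-0.26,0.17,-0.013],"turn":[-14,0,0],"claw":0.035},{"travel":[-0.26,0.21,-0.016],"turn":[-17,0,0],"claw":0.035}]'
python3 - <<'E'
from h import *
R=tool(BY+90,20.05,BY); bz=-R[:,0]
plan([(BC+(.027+.12)*bz,R)])
E
```

```text
time: 31.0
ee_pos: [0.4755, -0.0201, 0.3012]
tool_rot: [[0.003, -0.089, 0.996], [-0.0, 0.996, 0.089], [-1.0, -0.001, 0.003]]
ft_force: [1.4, -0.1, -2.8]
width: 0.655
t 31.0 pos [ 0.4755 -0.0201  0.3012] q [-0.2   0.17 -0.17  1.23  0.   -0.29] w 56.0 F [ 1.4 -0.1 -2.8]
travel [0.0931, 0.1612, 0.0346] turn [-8.0, -19.8, 1.5]
```

```bash
python3 -m handwheel '[{"travel":[0,0.04,0.008],"turn":[-2,0,0],"claw":0.035},{"travel":[0,0.08,0.016],"turn":[-4,-4,0],"claw":0.035},{"travel":[0,0.12,0.026],"turn":[-6,-8,0.5],"claw":0.035},{"travel":[0.01,0.16,0.034],"turn":[-8,-12,1],"claw":0.035},{"travel":[0.03,0.161,0.0345],"turn":[-8,-16,1.3],"claw":0.035},{"travel":[0.05,0.161,0.0345],"turn":[-8,-19.8,1.5],"claw":0.035},{"travel":[0.07,0.161,0.0345],"turn":[-8,-19.8,1.5],"claw":0.035},{"travel":[0.08,0.161,0.0345],"turn":[-8,-19.8,1.5],"claw":0.035},{"travel":[0.08,0.161,0.0345],"turn":[-8,-19.8,1.5],"claw":0.035}]'
python3 - <<'E'
from h import *
R=tool(BY+90,20.05,BY); bz=-R[:,0]
plan([(BC+.0275*bz,R)])
p,P=shot("side","s14"); q,Q=shot("top","t14"); cv2.imwrite("pics/c10.png",np.hstack([cv2.resize(p[220:400,230:430,::-1],(400,360)),cv2.resize(q[200:380,190:390,::-1],(400,360))]))
# platter points in bed frame, from side view
Rb=np.c_[R[:,2],-R[:,1]*-1,-R[:,0]]; Rb=np.c_[np.cross(R[:,1],bz),R[:,1],bz]
L=(P-BC)@Rb; k=(abs(L[...,1])<.04)&(abs(L[...,0])<.15)&(L[...,2]>.04)&(L[...,2]<.16)
hsv=cv2.cvtColor(p,cv2.COLOR_RGB2HSV); k&=(hsv[...,2]>150)&(hsv[...,1]<40); X=L[k]; print(k.sum(),np.percentile(X,[1,99],axis=0))
print(Rb)
E
```

```text
time: 31.9
ee_pos: [0.4949, 0.1415, 0.2186]
tool_rot: [[0.328, -0.227, 0.917], [0.078, 0.974, 0.213], [-0.941, 0.002, 0.338]]
ft_force: [-0.8, 0.9, -0.7]
width: 0.664
t 31.9 pos [0.4949 0.1415 0.2186] q [ 0.11  0.04 -0.61  0.57  0.04 -0.11] w 56.7 F [-0.8  0.9 -0.7]
travel [0.1299, 0.0015, -0.0015] turn [-0.1, -0.3, -0.1]
2063 [[-0.08209872 -0.02728692  0.12837599]
 [ 0.09032464  0.02828613  0.15857784]]
[[ 9.14573979e-01 -2.28350870e-01 -3.33781839e-01]
 [ 2.14511390e-01  9.73578903e-01 -7.82878236e-02]
 [ 3.42840049e-01 -3.24165096e-17  9.39393794e-01]]
```

View pics/c10.png

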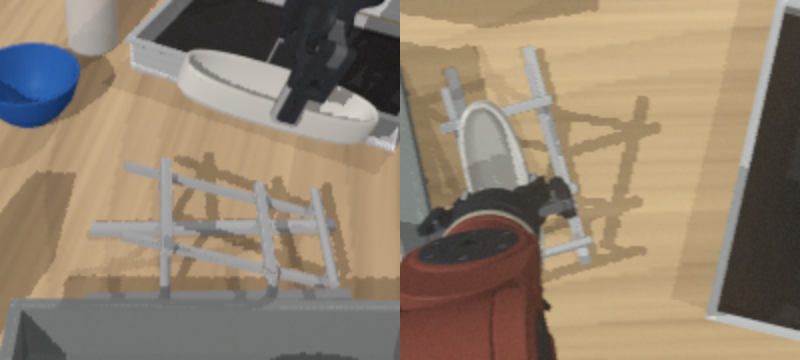

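The platter hangs level with the slope above the rails, at bed x -82 to 90 and y ±28. I'll verify the bed frame against the rails in depth before lowering.

```bash
python3 - <<'E'
from h import *
R=tool(BY+90,20.05,BY); bz=-R[:,0]; Rb=np.c_[np.cross(R[:,1],bz),R[:,1],bz]
for P in(np.load("side0.npy"),np.load("top0.npy")):
    L=(P-BC)@Rb
    for x0 in(-.108,-.05,.05):
        k=(abs(L[...,0]-x0)<.012)&(abs(L[...,1])<.075)&(L[...,2]>-.012)&(L[...,2]<.03); X=L[k]
        if len(X): print(x0,len(X),"med",np.round(np.median(X,0)*1e3,1),"y",np.round(np.percentile(X[:,1],[2,98])*1e3,1),"z90",round(np.percentile(X[:,2],90)*1e3,1))
E
```

```text
-0.108 336 med [-105.7    8.3    8.1] y [-59.4  57.5] z90 10.6
-0.05 358 med [-48.1   9.9  -1.4] y [-57.4  58.2] z90 0.4
0.05 359 med [51.2 10.9 -1.1] y [-55.8  60.2] z90 0.4
-0.108 299 med [-106.7   -1.2    9.3] y [-59.1  54.9] z90 13.1
-0.05 337 med [-49.6  -1.2  -0.7] y [-58.6  55.4] z90 3.0
0.05 342 med [50.1  1.3 -0.8] y [-56.7  57.6] z90 3.0
```

The frame holds within 2 mm. Lowering the last 130 mm.

```bash
python3 -m handwheel '[{"travel":[0.03,0.001,-0.001],"turn":[0,-0.3,0],"claw":0.035},{"travel":[0.06,0.001,-0.001],"turn":[0,-0.3,0],"claw":0.035},{"travel":[0.09,0.001,-0.001],"turn":[0,-0.3,0],"claw":0.035},{"travel":[0.11,0.001,-0.001],"turn":[0,-0.3,0],"claw":0.035},{"travel":[0.12,0.001,-0.001],"turn":[0,-0.3,0],"claw":0.035},{"travel":[0.126,0.001,-0.001],"turn":[0,-0.3,0],"claw":0.035},{"travel":[0.129,0.001,-0.001],"turn":[0,-0.3,0],"claw":0.035},{"travel":[0.129,0.001,-0.001],"turn":[0,-0.3,0],"claw":0.035}]'
python3 - <<'E'
from h import *
R=tool(BY+90,20.05,BY); bz=-R[:,0]
plan([(BC+.0275*bz,R)])
E
```

```text
time: 32.8
ee_pos: [0.5377, 0.1526, 0.0985]
tool_rot: [[0.336, -0.227, 0.914], [0.08, 0.974, 0.212], [-0.938, 0.002, 0.346]]
ft_force: [-0.2, 1.1, -2.4]
width: 0.658
t 32.8 pos [0.5377 0.1526 0.0985] q [ 0.13  0.28 -0.7   0.23  0.04 -0.1 ] w 56.2 F [-0.2  1.1 -2.4]
travel [0.0019, 0.0007, -0.0026] turn [-0.1, 0.2, -0.1]
```

Still carrying the weight at -2.4 N. I'll lower 4 mm more and watch the force.

```bash
python3 -m handwheel '[{"travel":[0.002,0,-0.001],"turn":[0,0,0],"claw":0.035},{"travel":[0.003,0,-0.001],"turn":[0,0,0],"claw":0.035},{"travel":[0.004,0,-0.001],"turn":[0,0,0],"claw":0.035},{"travel":[0.004,0,-0.001],"turn":[0,0,0],"claw":0.035}]'
```

```text
time: 33.2
ee_pos: [0.538, 0.1527, 0.098]
tool_rot: [[0.339, -0.227, 0.913], [0.08, 0.974, 0.212], [-0.937, 0.001, 0.349]]
ft_force: [-35.4, -9.9, 62.7]
width: 0.655
```

```bash
python3 -m handwheel '[{"travel":[-0.0035,0,0.001],"turn":[0,0,0],"claw":0.035},{"travel":[-0.0035,0,0.001],"turn":[0,0,0],"claw":0.035}]'
python3 -m handwheel '[{"travel":[0,0,0],"turn":[0,0,0],"claw":0.07},{"travel":[0,0,0],"turn":[0,0,0],"claw":0.07},{"travel":[0,0,0],"turn":[0,0,0],"claw":0.07},{"travel":[-0.01,0,0],"turn":[0,0,0],"claw":0.07},{"travel":[-0.03,0,0],"turn":[0,0,0],"claw":0.07},{"travel":[-0.06,0,0],"turn":[0,0,0],"claw":0.07},{"travel":[-0.1,0,0],"turn":[0,0,0],"claw":0.07},{"travel":[-0.14,0,0],"turn":[0,0,0],"claw":0.07},{"travel":[-0.18,0,0],"turn":[0,0,0],"claw":0.07}]'
python3 - <<'E'
from h import *
plan([([.35,-.15,.36],tool(75.8)),([.473,-.421,.36],tool(75.8))])
E
```

```text
time: 33.4
ee_pos: [0.5382, 0.1527, 0.0989]
tool_rot: [[0.338, -0.227, 0.913], [0.08, 0.974, 0.212], [-0.938, 0.001, 0.347]]
ft_force: [0.3, -0.1, -2.9]
width: 0.659
time: 34.3
ee_pos: [0.4758, 0.1381, 0.268]
tool_rot: [[0.335, -0.227, 0.914], [0.08, 0.974, 0.212], [-0.939, 0.002, 0.345]]
ft_force: [1.3, 0.7, 0.0]
width: 0.818
t 34.3 pos [0.4758 0.1381 0.268 ] q [ 0.11 -0.04 -0.56  0.7   0.04 -0.11] w 69.9 F [1.3 0.7 0. ]
travel [-0.1514, -0.2519, -0.1445] turn [27.0, 19.7, -4.9]
travel [-0.1318, -0.5437, -0.0896] turn [27.0, 19.7, -4.9]
```

```bash
python3 -m handwheel '[{"travel":[-0.05,-0.02,-0.02],"turn":[0,0,0],"claw":0.085},{"travel":[-0.151,-0.25,-0.144],"turn":[27,19.7,-4.9],"claw":0.085},{"travel":[-0.151,-0.25,-0.144],"turn":[27,19.7,-4.9],"claw":0.085},{"travel":[-0.151,-0.25,-0.144],"turn":[27,19.7,-4.9],"claw":0.085},{"travel":[-0.151,-0.25,-0.144],"turn":[27,19.7,-4.9],"claw":0.085},{"travel":[-0.151,-0.25,-0.144],"turn":[27,19.7,-4.9],"claw":0.085},{"travel":[-0.151,-0.25,-0.144],"turn":[27,19.7,-4.9],"claw":0.085},{"travel":[-0.151,-0.25,-0.144],"turn":[27,19.7,-4.9],"claw":0.085},{"travel":[-0.151,-0.25,-0.144],"turn":[27,19.7,-4.9],"claw":0.085},{"travel":[-0.151,-0.25,-0.144],"turn":[27,19.7,-4.9],"claw":0.085}]' >/dev/null
cat >> h.py <<'E'
def check(tag):
    R=tool(BY+90,20.05,BY); bz=-R[:,0]; Rb=np.c_[np.cross(R[:,1],bz),R[:,1],bz]
    for n in("top","side"):
        p,P=shot(n,n+tag); L=(P-BC)@Rb; hsv=cv2.cvtColor(p,cv2.COLOR_RGB2HSV)
        k=(abs(L[...,1])<.05)&(abs(L[...,0])<.125)&(L[...,2]>.024)&(L[...,2]<.05); X=L[k]
        if len(X): A=np.c_[X[:,:2],np.ones(len(X))]; c=np.linalg.lstsq(A,X[:,2],rcond=None)[0]; print(n,"platter rim",len(X),rect(X),"tilt",c[:2],"z95",np.percentile(X[:,2],95))
        k=(P[...,2]>.022)&(P[...,2]<.05); a=np.radians(-TY); d=P[...,:2]-TC; gx=d[...,0]*np.cos(a)-d[...,1]*np.sin(a); gy=d[...,0]*np.sin(a)+d[...,1]*np.cos(a)
        k&=(abs(gx)<.155)&(abs(gy)<.1); N,l,st,ce=cv2.connectedComponentsWithStats(cv2.morphologyEx(k.astype(np.uint8),cv2.MORPH_CLOSE,np.ones((3,3))))
        for i in range(1,N):
            if st[i,4]>60: j=(l==i)&k; print(n,"dish in tote",rect(np.c_[gx[j],gy[j]]),np.nanpercentile(P[...,2][j],98))
E
python3 - <<'E'
from h import *
check("15")
p=cv2.imread("pics/top15.png"); q=cv2.imread("pics/side15.png"); cv2.imwrite("pics/c11.png",np.hstack([cv2.resize(p[190:400,60:340],(400,300)),cv2.resize(q[260:480,200:480],(382,300))]))
plan([([.473,-.421,.36],tool(75.8)),([.5735,-.4503,.36],tool(75.8))])
E
```

```text
top platter rim 518 (array([ 0.00160483, -0.00067091]), array([178.9903717 ,  57.64065552]), -1.1274185180664062) tilt [0.00223494 0.00212544] z95 0.03354995527982787
top dish in tote (array([ 0.07488935, -0.00099302]), array([96.28318024, 52.04653931]), 0.1899711787700653) 0.038431082383284985
top dish in tote (array([-0.07225198, -0.0460872 ]), array([94.36701965, 52.77867889]), 0.4601246416568756) 0.037925401876370654
top dish in tote (array([-0.07424849,  0.03926909]), array([93.46656799, 53.0604248 ]), 0.03873727098107338) 0.03890989746772039
side platter rim 715 (array([ 0.00179109, -0.00019487]), array([178.82783508,  58.74017715]), 1.3693864345550537) tilt [-0.00137744  0.00530853] z95 0.030447427118596177
side dish in tote (array([-0.07200748, -0.04511214]), array([94.4972229 , 51.30952072]), -0.3202667236328125) 0.034893329316129595
side dish in tote (array([ 0.07495475, -0.00109569]), array([93.66451263, 52.44207382]), 0.6604637503623962) 0.034976218504141655
side dish in tote (array([-0.07327142,  0.03340648]), array([94.27022552, 39.97106934]), -0.18128204345703125) 0.0350318762127746
t 35.4 pos [ 0.3514 -0.1468  0.3578] q [-0.59 -0.03 -0.24  1.36  0.   -0.34] w 84.7 F [-0.6  0.3 -0.4]
travel [-0.0022, -0.2364, 0.1847] turn [0.1, 0.0, -0.0]
travel [-0.0021, -0.2403, 0.2894] turn [0.1, 0.0, -0.0]
```

View pics/c11.png

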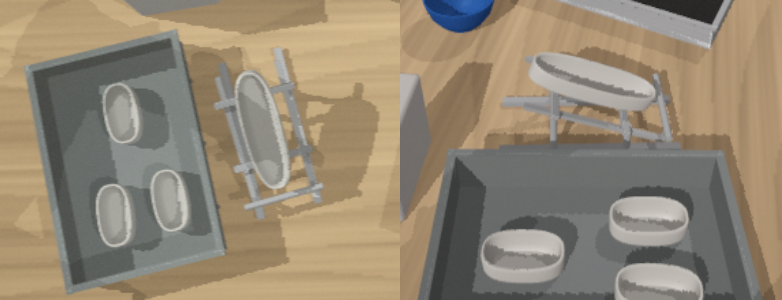

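Everything is in place: three dishes flat in the tote (crop 123,112; 115,215; 170,200), and the platter flat on both rails about 2 mm from centre. Now the lever goes back to run.

```bash
python3 -m handwheel '[{"travel":[-0.002,-0.24,0.284],"turn":[0,0,0],"claw":0.085},{"travel":[-0.002,-0.24,0.284],"turn":[0,0,0],"claw":0.085},{"travel":[-0.002,-0.24,0.284],"turn":[0,0,0],"claw":0.085},{"travel":[-0.002,-0.24,0.284],"turn":[0,0,0],"claw":0.085},{"travel":[-0.002,-0.24,0.284],"turn":[0,0,0],"claw":0.085},{"travel":[-0.002,-0.24,0.284],"turn":[0,0,0],"claw":0.085},{"travel":[-0.002,-0.24,0.284],"turn":[0,0,0],"claw":0.085},{"travel":[-0.002,-0.24,0.284],"turn":[0,0,0],"claw":0.085},{"travel":[-0.002,-0.24,0.284],"turn":[0,0,0],"claw":0.085},{"travel":[-0.002,-0.24,0.284],"turn":[0,0,0],"claw":0.085}]' >/dev/null
python3 - <<'E'
from h import *
plan([([.567,-.449,.229],tool(75.8))])
E
```

```text
t 36.4 pos [ 0.5687 -0.4493  0.3581] q [-0.77  0.75  0.9   1.72  0.   -0.52] w 85.0 F [ 0.1  1.  -0.3]
travel [0.1291, -0.0003, -0.0015] turn [0.1, -0.1, -0.1]
```

```bash
python3 -m handwheel '[{"travel":[0.05,0,-0.001],"turn":[0,0,0],"claw":0.085},{"travel":[0.1,0,-0.001],"turn":[0,0,0],"claw":0.085},{"travel":[0.129,0,-0.001],"turn":[0,0,0],"claw":0.085},{"travel":[0.129,0,-0.001],"turn":[0,0,0],"claw":0.085},{"travel":[0.129,0,-0.001],"turn":[0,0,0],"claw":0.02},{"travel":[0.129,0,-0.001],"turn":[0,0,0],"claw":0.02},{"travel":[0.129,0,-0.001],"turn":[0,0,0],"claw":0.02},{"travel":[0.129,0,-0.001],"turn":[0,0,0],"claw":0.02},{"travel":[0.129,0,-0.001],"turn":[0,0,0],"claw":0.02},{"travel":[0.129,0,-0.001],"turn":[0,0,0],"claw":0.02}]' 35
```

```text
time: 37.4
ee_pos: [0.5685, -0.4493, 0.2333]
tool_rot: [[0.005, 0.245, 0.97], [-0.0, 0.97, -0.245], [-1.0, 0.001, 0.005]]
ft_force: [2.1, 5.1, 7.9]
width: 0.376
```

```bash
python3 -m handwheel '[{"travel":[-0.004,0,-0.009],"turn":[0,0,0],"claw":0.02},{"travel":[-0.008,0,-0.019],"turn":[0,0,0],"claw":0.02},{"travel":[-0.0115,0,-0.0345],"turn":[0,0,0],"claw":0.02},{"travel":[-0.013,0,-0.050],"turn":[0,0,0],"claw":0.02},{"travel":[-0.0115,0,-0.066],"turn":[0,0,0],"claw":0.02},{"travel":[-0.008,0,-0.081],"turn":[0,0,0],"claw":0.02},{"travel":[-0.003,0,-0.094],"turn":[0,0,0],"claw":0.02},{"travel":[0.001,0,-0.102],"turn":[0,0,0],"claw":0.02},{"travel":[0.001,0,-0.104],"turn":[0,0,0],"claw":0.02},{"travel":[0.001,0,-0.104],"turn":[0,0,0],"claw":0.02}]'
python3 -m handwheel '[{"travel":[0,0,0],"turn":[0,0,0],"claw":0.085},{"travel":[0,0,0],"turn":[0,0,0],"claw":0.085},{"travel":[0,0,0],"turn":[0,0,0],"claw":0.085},{"travel":[0,0,0],"turn":[0,0,0],"claw":0.085},{"travel":[-0.05,0,0],"turn":[0,0,0],"claw":0.085},{"travel":[-0.1,0,0],"turn":[0,0,0],"claw":0.085},{"travel":[-0.14,0.05,-0.03],"turn":[0,0,0],"claw":0.085},{"travel":[-0.14,0.1,-0.06],"turn":[0,0,0],"claw":0.085},{"travel":[-0.14,0.15,-0.09],"turn":[0,0,0],"claw":0.085},{"travel":[-0.14,0.2,-0.12],"turn":[0,0,0],"claw":0.085}]'
python3 -m handwheel '[{"travel":[0,0.05,0],"turn":[0,0,0],"claw":0.085},{"travel":[0,0.1,0],"turn":[0,0,0],"claw":0.085},{"travel":[0,0.15,0],"turn":[0,0,0],"claw":0.085},{"travel":[0,0.15,0],"turn":[0,0,0],"claw":0.085},{"travel":[0,0.15,0],"turn":[0,0,0],"claw":0.085}]'
python3 - <<'E'
from h import *
plan([]); check("16")
p=cv2.imread("pics/top16.png"); cv2.imwrite("pics/c12.png",p)
P,Q=np.load("top0.npy"),None
E
```

```text
time: 38.4
ee_pos: [0.4665, -0.4227, 0.2305]
tool_rot: [[0.002, 0.245, 0.97], [0.003, 0.97, -0.245], [-1.0, 0.003, 0.001]]
ft_force: [1.9, 8.6, 1.4]
width: 0.371
time: 39.4
ee_pos: [0.4103, -0.2406, 0.3696]
tool_rot: [[0.002, 0.246, 0.969], [-0.001, 0.969, -0.246], [-1.0, -0.001, 0.002]]
ft_force: [0.3, 0.5, 0.4]
width: 0.99
time: 39.9
ee_pos: [0.448, -0.0956, 0.3694]
tool_rot: [[0.001, 0.242, 0.97], [-0.001, 0.97, -0.242], [-1.0, -0.0, 0.001]]
ft_force: [0.7, -0.5, 0.4]
width: 0.997
t 39.9 pos [ 0.448  -0.0956  0.3694] q [-0.37  0.12 -0.05  1.39 -0.   -0.12] w 85.1 F [ 0.7 -0.5  0.4]
top platter rim 525 (array([ 0.00186148, -0.00079451]), array([178.88897705,  57.27075195]), 0.2802419364452362) tilt [ 0.00033825 -0.00212407] z95 0.034021026111566426
top dish in tote (array([ 0.07357564, -0.00086937]), array([95.08299255, 52.43053055]), -2.5789337158203125) 0.03846871491602346
top dish in tote (array([-0.07250658, -0.04629426]), array([93.78420258, 52.81520462]), 2.469728469848633) 0.03949512997286483
top dish in tote (array([-0.07413501,  0.03872252]), array([93.65283966, 52.21386337]), -5.6756134033203125) 0.037270123665958194
side platter rim 696 (array([0.00189479, 0.0001374 ]), array([178.29756165,  58.74953079]), 0.2224266082048416) tilt [0.00011192 0.00538867] z95 0.030359209913550622
side dish in tote (array([-0.07189491, -0.04507306]), array([94.06559753, 52.37505722]), -3.1679611206054688) 0.03446647791476332
side dish in tote (array([ 0.07495104, -0.00052887]), array([93.67565155, 51.75687027]), 0.6147831082344055) 0.034877542711988146
side dish in tote (array([-0.07349214,  0.03345473]), array([94.74677277, 39.55931854]), -0.01195526123046875) 0.03482060510628345
```

View pics/c12.png

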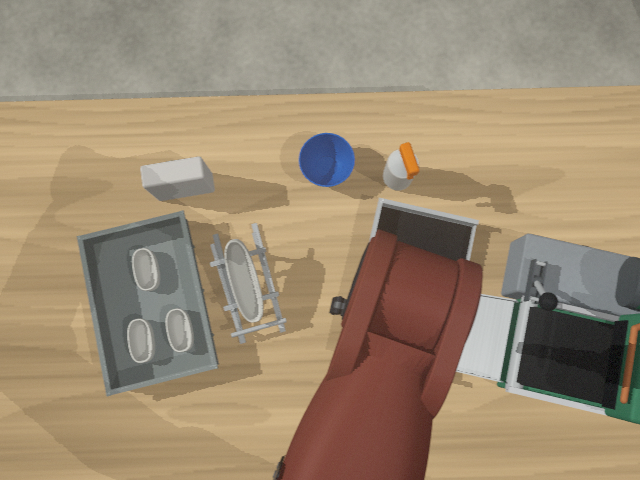

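The ball is back at (548,301), its starting pixel at run. The bowl, bottle and clock have not moved, and the ware is in place. Handing in.

```bash
python3 -c "
from h import *
p=cv2.imread('pics/top16.png'); P=cloud('top',capture('top')[1])
b=(np.abs(P[...,2]-.23)<.03)&(p.max(2)<60); ys,xs=np.where(b[280:325,525:570]); uv=(xs.mean()+525,ys.mean()+280); g=inv(GC,GY,ray('top',uv,.231)[0]); print(uv,'lever',np.arcsin((g[0]-.06)/.105)+.5)
if abs(uv[1]-301.3)<4:
    from station import workorder; print(workorder.job_done())"
```

```text
(np.float64(547.7916666666666), np.float64(301.3560606060606)) lever 0.0020924093168970814
the job is handed in; nothing more can be done
None
```

The job is done and handed in at about 40 s. I threw the lever to stop, put the three dishes in the tote and the platter on the rack, then threw the lever back to run.

**Last checks:**
- **Dishes:** All three lie flat on the tote floor. Their centres measure about (74, -1), (-72, -46) and (-74, 39) mm from the tote's middle. The side view put the third at y = 33 mm because part of that dish was cut off in that view.
- **Platter:** It rests flat on both rails, about 2 mm off centre along the slope and within 1 mm across. Its tilt against the bed is under 0.01 rad.
- **Lever:** The camera put it at about 0.93 rad at stop and 0.00 rad at the end. I had no direct joint reading.
- **Bystanders:** The bowl, spray bottle and clock look unmoved in the top picture. I did not measure them again.

**What went wrong on the way:**
- **Dish C:** The first grip closed on nothing, and the dish shifted a few millimetres. I don't know why. I re-measured it with depth and the second grip held.
- **Platter:** While seating it, the wrist force rose to about 70 N for a moment, under the 120 N limit. I backed off before letting go.

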